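# Pick the large padlocks of a counter order from the locked hook rack

## Robot

A 6-joint arm with a two-finger parallel gripper is mounted at the origin on the work surface. World frame = base frame: x ahead of the robot, y to its left, z up, the work surface at z = 0. Lengths are in m, angles in rad, forces in N, time in s.
With the tool pointing down it reaches from about 0.35 to 0.85 m from the base axis. Payload 8.1 kg.
Tool frame: the origin (TCP) lies at the very end of the fingers, on their centre line; the grasp point (between the pads) lies 19 mm behind it; y points along the fingers, z is the direction in which the jaws open and shut, and the axes are right-handed (so a half turn about y gives the same grasp; the last joint's range is limited). The gripper opens to 85 mm and grips with 20 to 120 N. Pads are 22 mm wide; open, the fingers measure 114 mm over their backs; the gripper's body (76 mm by 85 mm) begins 54 mm behind the grasp point. The pads swing forward as they close: fully open they stand 13 mm farther back than shut.
Start: joints at [1.212, 0.13, 1.488, -0, 1.523, -0.085], TCP at [0.162, 0.578, 0.231] pointing down, gripper open.
Joint ranges: [-2.96, 2.96], [-0.89, 2.26], [0.02, 2.5], [-1.34, 4.48], [0, 2.73], [-2.66, 2.66]. Speed limits (rad/s): [2.39, 2.39, 2.79, 3.14, 3.14, 3.14].

## Interface

Orientations are given as a unit quaternion [x, y, z, w].
In Python, from plant import r, cams, models gives the robot as it stands.
- The arm moves only by the tool carry_out, never from a script. Its argument "plan" is a list of rows, each an object of numbers: "rx", "ry", "rz": the turn, a rotation vector about the tool's x, y, z in units of 8 degrees (1.0 is 8 degrees); "x", "y", "z": the shift along the tool's x, y, z in mm; "hand": the opening, from 0 (shut) to 1 (fully open). A call has 1 to 10 rows; each row shifts and turns the commanded pose from where the row before left it, along the tool's axes as they then stand; what a row does not reach is not made up. A row lasts 1/8 s, in which the tool goes at most 62.5 mm and 10.7 degrees, less where a joint would pass 70% of its speed; a pose out of reach is approached as far as the arm can. A call is refused whole if a number of a shift passes 62.5 or a number of a turn 1, either way. A call with a gripper value outside its range is refused whole. The fingers move at their own pace and stop on an object; the grip force is fixed at half the most. Time passes only in rows, so rows that do not move let the fingers close. It gives the time, the measured TCP pose, the force and the opening at its end, in the units of the state.
- r.read_state(): the state, without advancing time (a new reading comes with each control period).
- cams.read_camera(name): name is "scene" or "top" or "wrist"; returns a dict with "image" (384x512x3 uint8, red, green, blue), "fx", "fy", "cx", "cy" (pixels), "R" (3x3) and "t" (3): a world point X has camera coordinates R X + t; the wrist camera has in their place "T_tool_cam" (4x4, takes a point from camera to tool coordinates, whose origin is the TCP and whose axes are the tool frame's). Camera axes: x right, y down, z forward; pixel columns grow to the right and rows downward; lengths in m; the calibration is good to about 2 mm. A picture is of the moment at which its call begins: read the wrist's pose just before it. There is no depth.
- r.sign_off(): hands the job in, once; it reports no verdict.
Trained networks look in the newest picture that a camera, given by its name, has taken for a name from the list of things; names that differ only in an ending like _2 or _b are one class to them, and where a whole thing is asked for, a point or a joint stands for the part that bears it (a point fixed in the world has none). Each returns a list of dicts, best first, with "conf" (0 to 1); they miss things now and then, are a little off and sometimes report something else, mostly with a low value. They report only what shows in the picture. A call takes as long as a camera call.
- models.outline_of(camera, name): "mask" (384x512 bool, what is visible of it) and "extent" ([left, top, width, height] in pixels, round what is visible of it).
The state is a dict: "t": time; "joints": joint angles; "joint_velocities": joint speeds; "joint_torque": joint torques, N m; "ee_pos": TCP position; "tcp_rot": TCP orientation; "force": force on the tool from outside, world axes, zero at the start; "moment": the same for the moment, N m; "gripper_width": finger opening in m.
Only numpy, scipy, OpenCV 4.12 (cv2) and the standard library are available. Lean on these libraries where they do the work, as an engineer would, in place of code of your own. Each camera call takes 0.05 s, during which the arm holds its last target.

## Task

A customer has ordered all our large padlocks: slide the rack's transport lock fully open to its end stop, lift every large padlock up and off its hook, and set each one gently down inside the counter tray, without dropping it in. Leave the small padlock hanging and the other things on the counter where they are, and when all the large ones are in the tray slide the lock back fully home to its locked end stop.

Things in the scene. Friction and masses are not known exactly. Their poses are not given: they have to be found in the camera images.
- padlock_large1: large brass padlock, 0.32 kg, maybe absent. Body 50 mm wide (its y), 24 thick (x), 48 high; shackle of 9 mm bar, inner window 28 mm high, 22 wide. Origin: centre of its underside (z up when upright): body's top face 48 mm above it, the shackle's bearing point on the hook 76, shackle's top 85 above. Hangs with its broad face forward near a hook's tip, hook along its x; any hook; free to swing.
- padlock_large2: large brass padlock, 0.32 kg, maybe absent. Body 50 mm wide (its y), 24 thick (x), 48 high; shackle of 9 mm bar, inner window 28 mm high, 22 wide. Origin: centre of its underside (z up when upright): body's top face 48 mm above it, the shackle's bearing point on the hook 76, shackle's top 85 above. Hangs with its broad face forward near a hook's tip, hook along its x; any hook; free to swing.
- padlock_large3: large brass padlock, 0.32 kg, maybe absent. Body 50 mm wide (its y), 24 thick (x), 48 high; shackle of 9 mm bar, inner window 28 mm high, 22 wide. Origin: centre of its underside (z up when upright): body's top face 48 mm above it, the shackle's bearing point on the hook 76, shackle's top 85 above. Hangs with its broad face forward near a hook's tip, hook along its x; any hook; free to swing.
- padlock_large4: large brass padlock, 0.32 kg, maybe absent. Body 50 mm wide (its y), 24 thick (x), 48 high; shackle of 9 mm bar, inner window 28 mm high, 22 wide. Origin: centre of its underside (z up when upright): body's top face 48 mm above it, the shackle's bearing point on the hook 76, shackle's top 85 above. Hangs with its broad face forward near a hook's tip, hook along its x; any hook; free to swing.
- padlock_large1_mid (a point): centre of the body block of padlock_large1, 24 mm above the padlock's origin when upright
- padlock_large2_mid (a point): centre of the body block of padlock_large2, 24 mm above the padlock's origin when upright
- padlock_large3_mid (a point): centre of the body block of padlock_large3, 24 mm above the padlock's origin when upright
- padlock_large4_mid (a point): centre of the body block of padlock_large4, 24 mm above the padlock's origin when upright
- padlock_small: small brass padlock on another hook of the same rack: body 36 x 18 x 30 mm, shackle of 7 mm bar, inner window 25 mm high. Origin at the centre of its underside, 55 mm below its bearing point on the hook. Not part of the order.
- keeper_bar (a joint): travel of the rack's transport lock (an aluminium comb) in m: 0 = locked (a tooth lies over each hook, so no shackle can be lifted off), 0.085 = fully open at its end stop (the teeth drawn back behind the hanging padlocks). Grows as it is slid back towards the rack's +x, away from the robot. Friction 2.5 N; stays where left. At the start 0 to 0.012.
- lock_grip (a point): centre of the top of the lock's black round grip: upright cylinder, 26 mm diameter, 42 mm tall (collar 33 mm wide on its lowest 5 mm), standing on the middle of the comb's spine (26 mm deep, its top 186 mm above the counter), top 228 mm above the counter. Moves with the lock; its x axis points the way that opens.
- rack: fixed slate-grey hook rack. Origin on the counter below the front face of its rail; the hooks point to its -x, towards the robot. Rail along y, 550 mm long, x = 0 to 30 mm, top 178 mm up. Comb teeth over the hooks: 10 mm wide, 179 to 186 mm up, tips at x = -116 mm locked, -31 mm open. Uprights and slide arms (x = -16 to 114 mm) at y = -265 and 265 mm; feet x = -80 to 130 mm.
- hook3 (a point): resting point of a shackle on the middle hook (rack x = -95, y = 0 mm), 168 mm up, on top of its 6 mm bar; axes as the rack's. Two like hooks each side, 110 and 220 mm off along y; some may be empty. Each bar runs level along the rack's x to -103 mm, then turns up to 176 mm at its tip (x = -111): a large shackle must rise over 8 mm, and can rise 22, before it is drawn off to -x.
- tray: loose blue-grey plastic counter tray, open on top: 140 mm (its x) by 190 mm (its y) by 45 mm high outside, walls and floor 4 mm, 0.45 kg. Origin at the centre of its underside. May get pushed.
- tape_roll: roll of brown packing tape lying flat, 100 mm across, 48 mm high; origin under or at its middle. Bystander, leave it alone.
- screwdriver: screwdriver lying on the counter; origin under or at its middle. Bystander, leave it alone.
- wrench: spanner lying on the counter; origin under or at its middle. Bystander, leave it alone.
- tub: grey plastic tub with white lid, 90 mm across, 90 mm high; origin under or at its middle. Bystander, leave it alone.
- disc_carton: flat carton, 120 x 120 x 35 mm; origin under or at its middle. Bystander, leave it alone.
- low_carton: low carton under the hooks of the rack, 90 x 150 x 45 mm; origin under or at its middle. Bystander, leave it alone.
- calculator: black desk calculator, 150 x 100 x 26 mm; origin under or at its middle. Bystander, leave it alone.

How it is judged:
On the way, in this order (a step that is already met when the one before it is completed fails the run):
1. the transport lock is slid fully open (within 5 mm of its open end stop) (value of joint keeper_bar above 0.08 m), for 0.2 s.
2. every large padlock is inside the tray, at rest and let go, with the lock still open (x of padlock_large1_mid in the frame of tray between -0.066 and 0.066 m and y of padlock_large1_mid in the frame of tray between -0.091 and 0.091 m and z of padlock_large1_mid in the frame of tray between 0.005 and 0.05 m and linear speed of each of padlock_large1, padlock_large2, padlock_large3, padlock_large4 below 0.03 m/s and x of padlock_large2_mid in the frame of tray between -0.066 and 0.066 m and y of padlock_large2_mid in the frame of tray between -0.091 and 0.091 m and z of padlock_large2_mid in the frame of tray between 0.005 and 0.05 m and x of padlock_large3_mid in the frame of tray between -0.066 and 0.066 m and y of padlock_large3_mid in the frame of tray between -0.091 and 0.091 m and z of padlock_large3_mid in the frame of tray between 0.005 and 0.05 m and x of padlock_large4_mid in the frame of tray between -0.066 and 0.066 m and y of padlock_large4_mid in the frame of tray between -0.091 and 0.091 m and z of padlock_large4_mid in the frame of tray between 0.005 and 0.05 m and contact force between the fingers and padlock_large1 below 0.1 N and contact force between the fingers and padlock_large2 below 0.1 N and contact force between the fingers and padlock_large3 below 0.1 N and contact force between the fingers and padlock_large4 below 0.1 N and value of joint keeper_bar above 0.06 m), for 0.3 s.
At the end, for the whole second after the job is handed in: The transport lock is home (within 4 mm of its locked end stop); every large padlock present lies or stands inside the tray (middle of its body between the tray's walls and less than 50 mm above the tray's underside) at rest; the small padlock still hangs on its hook (moved less than 50 mm) (value of joint keeper_bar below 0.004 m and x of padlock_large1_mid in the frame of tray between -0.066 and 0.066 m and y of padlock_large1_mid in the frame of tray between -0.091 and 0.091 m and z of padlock_large1_mid in the frame of tray between 0.005 and 0.05 m and linear speed of each of padlock_large1, padlock_large2, padlock_large3, padlock_large4 below 0.03 m/s and x of padlock_large2_mid in the frame of tray between -0.066 and 0.066 m and y of padlock_large2_mid in the frame of tray between -0.091 and 0.091 m and z of padlock_large2_mid in the frame of tray between 0.005 and 0.05 m and x of padlock_large3_mid in the frame of tray between -0.066 and 0.066 m and y of padlock_large3_mid in the frame of tray between -0.091 and 0.091 m and z of padlock_large3_mid in the frame of tray between 0.005 and 0.05 m and x of padlock_large4_mid in the frame of tray between -0.066 and 0.066 m and y of padlock_large4_mid in the frame of tray between -0.091 and 0.091 m and z of padlock_large4_mid in the frame of tray between 0.005 and 0.05 m and height (world z) of padlock_small above 0.1 m and distance of padlock_small from where it was at the start of the episode below 0.05 m); the robot touches nothing.
It fails at once if the small padlock is taken off its hook (height (world z) of padlock_small below 0.08 m).
It fails at once if a large padlock is dropped (falling faster than 1.1 m/s, about 60 mm of free fall, out of the fingers) ((linear speed of padlock_large1 above 1.1 m/s and contact force between the fingers and padlock_large1 below 0.1 N) or (linear speed of padlock_large2 above 1.1 m/s and contact force between the fingers and padlock_large2 below 0.1 N) or (linear speed of padlock_large3 above 1.1 m/s and contact force between the fingers and padlock_large3 below 0.1 N) or (linear speed of padlock_large4 above 1.1 m/s and contact force between the fingers and padlock_large4 below 0.1 N)).
It fails at once if another thing on the counter is pushed away (more than 60 mm) (distance of any of tape_roll, screwdriver, wrench, tub, disc_carton, low_carton, calculator from where it was at the start of the episode above 0.06 m).
Of padlock_large1, padlock_large2, padlock_large3, padlock_large4 only 2 to 4 are there at a start; the rules pass over those that are not, and their reading is None.
At some moment in a run one of tray may be knocked a few centimetres aside while the robot is not near it.
It also fails if it takes over 210 s, if anything falls off the work surface, if the arm or the gripper's body presses on something with over 40 N, if the wrist force passes 120 N, or if a joint passes its speed limit or range.

## Working session

There is one attempt and no reset: what is moved stays moved. The work goes in short steps, Python scripts to look and compute and a tool call to move; the robot and the scene stay as the last step left them, time stands still between calls to the robot, and variables do not carry over. Pictures are saved under pics/ and viewed, and the job is handed in when it is done.

Besides the shell and the picture viewer there is one more tool, called after "Emit:" in YAML: its name, and indented under it one key for each argument. carry_out: Moves the arm, as the interface text tells. Its arguments: {"type":"object","properties":{"plan":{"type":"array","items":{"type":"object","properties":{"rx":{"type":"number"},"ry":{"type":"number"},"rz":{"type":"number"},"x":{"type":"number"},"y":{"type":"number"},"z":{"type":"number"},"hand":{"type":"number"}}}}},"required":["plan"]}

```bash
ls; mkdir -p pics; cat > h.py <<'E'
import numpy as np, cv2
from scipy.spatial.transform import Rotation as Ro
from plant import r, cams, models
def save(im,n): cv2.imwrite('pics/'+n+'.png',cv2.cvtColor(im,cv2.COLOR_RGB2BGR))
def ray(c,u,v):
    d=np.array([(u-c['cx'])/c['fx'],(v-c['cy'])/c['fy'],1.]); R=np.array(c['R']);t=np.array(c['t'])
    return -R.T@t, R.T@d
def onz(c,u,v,z):
    o,d=ray(c,u,v); return o+d*(z-o[2])/d[2]
def proj(c,X):
    p=np.array(c['R'])@np.array(X)+np.array(c['t']); return np.array([c['fx']*p[0]/p[2]+c['cx'],c['fy']*p[1]/p[2]+c['cy']])
def wristcam():
    s=r.read_state(); c=cams.read_camera('wrist')
    T=np.eye(4);T[:3,:3]=Ro.from_quat(s['tcp_rot']).as_matrix();T[:3,3]=s['ee_pos']
    M=np.linalg.inv(T@np.array(c['T_tool_cam'])); c['R']=M[:3,:3];c['t']=M[:3,3]; return c
def st():
    s=r.read_state(); print('t',round(s['t'],2),'pos',np.round(s['ee_pos'],4),'\nR',np.round(Ro.from_quat(s['tcp_rot']).as_matrix(),3).tolist(),'w',round(s['gripper_width'],4),'F',np.round(s['force'],1),'q',np.round(s['joints'],2)); return s
E
python3 - <<'E'
from h import *
s=st()
for n in ['scene','top']:
    c=cams.read_camera(n); save(c['image'],n+'0'); print(n,c['fx'],np.round(c['R'],3).tolist(),np.round(c['t'],3))
c=wristcam(); save(c['image'],'wrist0'); print(np.round(c['T_tool_cam'],3).tolist() if 'T_tool_cam' in c else '')
E
```

```text
pics
t 0.0 pos [0.162  0.5771 0.2302] 
R [[0.963, -0.001, 0.27], [-0.27, -0.002, 0.963], [-0.0, -1.0, -0.002]] w 0.0856 F [-1.  -0.2 -1. ] q [ 1.21  0.13  1.49 -0.    1.52 -0.09]
scene 367.85611584165304 [[-0.678, 0.735, -0.011], [0.473, 0.425, -0.771], [-0.562, -0.528, -0.636]] [ 0.335 -0.182  1.678]
top 466.2521783493859 [[-0.094, -0.996, -0.004], [-0.97, 0.093, -0.225], [0.225, -0.017, -0.974]] [0.077 0.561 1.404]
[[0.0, 0.949, 0.316, -0.081], [0.0, -0.316, 0.949, -0.142], [1.0, -0.0, -0.0, -0.0], [0.0, 0.0, 0.0, 1.0]]
```

View pics/scene0.png

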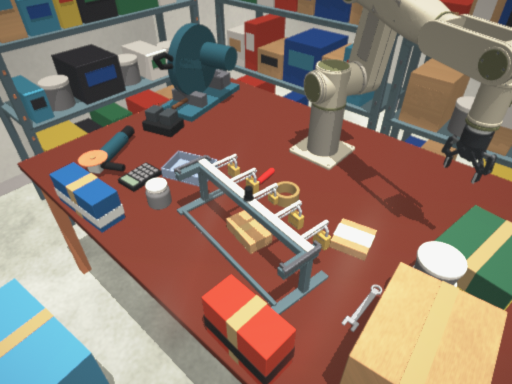

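View pics/top0.png

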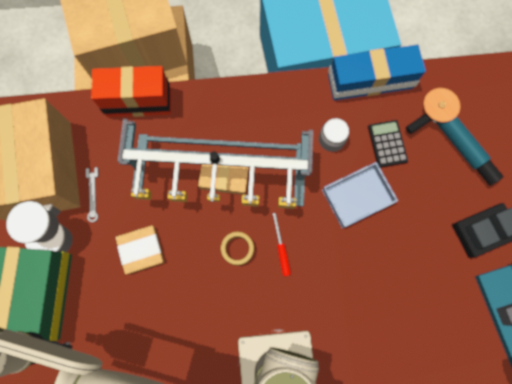

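View pics/wrist0.png

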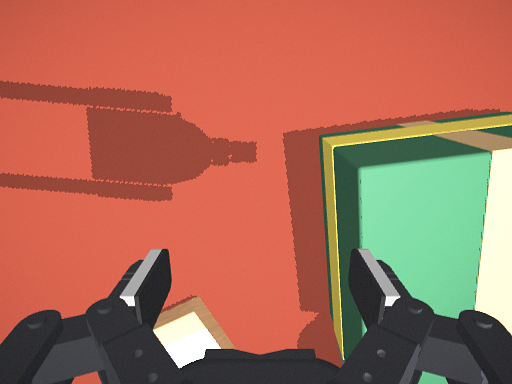

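```bash
python3 - <<'E'
from h import *
c=cams.read_camera('top'); im=c['image']
big=cv2.resize(im[100:260,110:410],None,fx=2.66,fy=2.66,interpolation=cv2.INTER_CUBIC); save(big,'topz')
cs=cams.read_camera('scene'); save(cv2.resize(cs['image'][140:290,150:350],None,fx=4,fy=4,interpolation=cv2.INTER_CUBIC),'scz')
for cam,cc in (('top',c),('scene',cs)):
  for n in ['lock_grip','padlock_large1','padlock_small','tray','rack','low_carton','tape_roll','screwdriver','tub','calculator','disc_carton','wrench','keeper_bar']:
    print(cam,n,[(round(d['conf'],2),[int(x) for x in d['extent']]) for d in models.outline_of(cam,n)])
st()
E
```

```text
top lock_grip [(0.63, [122, 149, 189, 52])]
top padlock_large1 [(0.64, [243, 195, 16, 11]), (0.58, [131, 189, 16, 6]), (0.44, [276, 196, 14, 10]), (0.43, [166, 191, 19, 11])]
top padlock_small [(0.74, [276, 197, 17, 11]), (0.72, [268, 214, 21, 59]), (0.66, [220, 233, 35, 33])]
top tray [(0.83, [322, 164, 76, 65])]
top rack [(0.9, [115, 119, 199, 86])]
top low_carton [(0.65, [114, 229, 48, 43]), (0.55, [199, 164, 47, 31])]
top tape_roll [(0.55, [216, 233, 35, 33]), (0.38, [241, 196, 16, 10])]
top screwdriver [(0.67, [271, 217, 18, 55])]
top tub [(0.82, [315, 119, 31, 32])]
top calculator [(0.83, [370, 119, 37, 49]), (0.18, [220, 234, 33, 33])]
top disc_carton [(0.87, [117, 226, 47, 46])]
top wrench [(0.83, [87, 166, 11, 54])]
top keeper_bar [(0.89, [121, 149, 187, 56])]
scene lock_grip [(0.83, [198, 154, 129, 96])]
scene padlock_large1 [(0.73, [225, 156, 15, 22]), (0.67, [244, 173, 15, 21]), (0.59, [310, 225, 19, 25]), (0.55, [292, 206, 10, 25])]
scene padlock_small [(0.35, [340, 284, 40, 45])]
scene tray [(0.95, [163, 150, 54, 35]), (0.17, [246, 176, 9, 18])]
scene rack [(0.7, [177, 153, 147, 161]), (0.57, [291, 206, 12, 23]), (0.41, [313, 225, 15, 23])]
scene low_carton [(0.87, [227, 211, 41, 41]), (0.48, [120, 164, 41, 25])]
scene tape_roll [(0.86, [276, 181, 23, 27]), (0.34, [311, 223, 18, 26])]
scene screwdriver [(0.42, [257, 167, 16, 18])]
scene tub [(0.97, [147, 177, 24, 31])]
scene calculator [(0.94, [117, 162, 42, 30])]
scene disc_carton [(0.91, [331, 219, 43, 38])]
scene wrench [(0.64, [344, 280, 37, 52])]
scene keeper_bar [(0.83, [200, 154, 127, 95])]
t 1.55 pos [0.1622 0.5777 0.2313] 
R [[0.963, -0.0, 0.27], [-0.27, 0.0, 0.963], [-0.0, -1.0, 0.0]] w 0.0856 F [-0.   0.  -0.9] q [ 1.21  0.13  1.49  0.    1.52 -0.09]
```

View pics/topz.png

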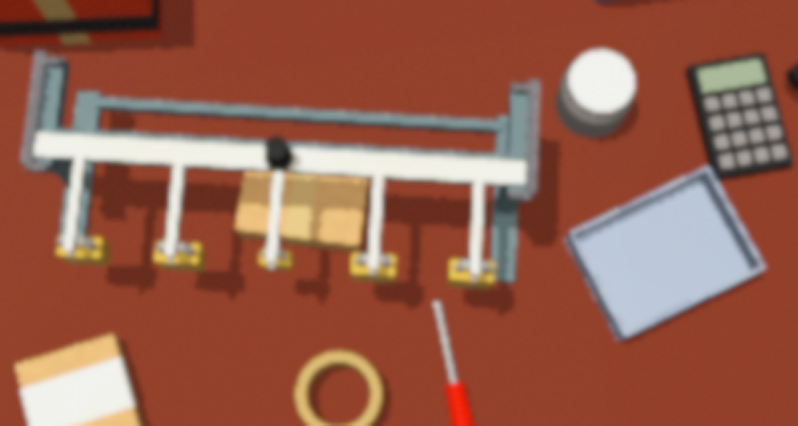

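View pics/scz.png

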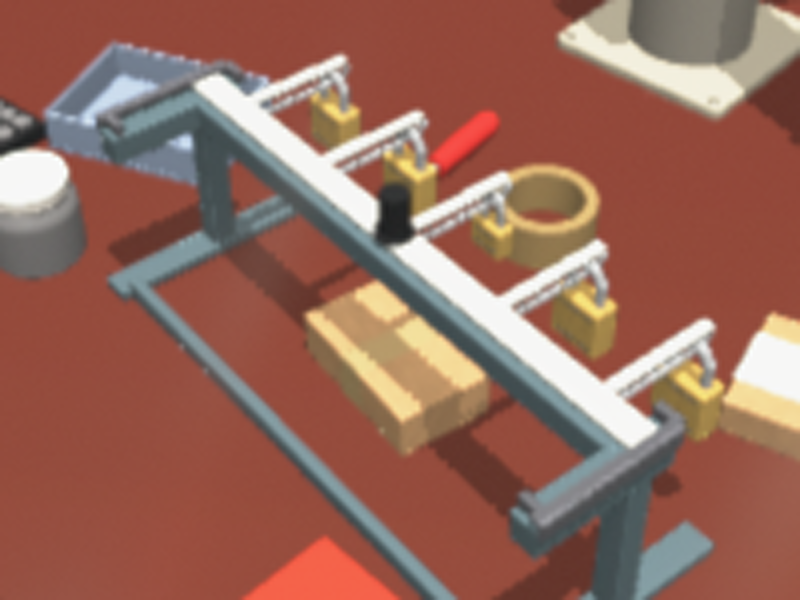

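```bash
python3 - <<'E'
from h import *
c=cams.read_camera('top')
P=lambda u,v,z:np.round(onz(c,u/2.66+110-.3,v/2.66+100-.3,z),4)
for n,u,v,z in [('spL',35,144,.186),('spR',527,172,.186),('grip',278,148,.228),('t1',67,253,.183),('t2',172,258,.183),('t3',273,266,.183),('t4',374,268,.183),('t5',477,276,.183),('footRfront',505,281,.01),('armLback',40,52,.18),('armRback',533,82,.18)]: print(n,P(u,v,z))
m=models.outline_of('top','tray')[0]['mask'].astype(np.uint8)
k,_=cv2.findContours(m,0,2); k=max(k,key=cv2.contourArea)
pts=np.array([onz(c,*p[0],.045)[:2] for p in k],np.float32); print('tray',cv2.minAreaRect(pts*1000)) 
E
```

```text
spL [0.6682 0.3923 0.186 ]
spR [ 0.5846 -0.1432  0.186 ]
grip [0.6251 0.1235 0.228 ]
t1 [0.5427 0.3626 0.183 ]
t2 [0.5264 0.2497 0.183 ]
t3 [0.5072 0.1417 0.183 ]
t4 [0.4946 0.0334 0.183 ]
t5 [ 0.4753 -0.076   0.183 ]
footRfront [ 0.4975 -0.1256  0.01  ]
armLback [0.7779 0.3848 0.18  ]
armRback [ 0.6892 -0.1634  0.18  ]
tray ((508.1672058105469, -312.3582763671875), (140.92396545410156, 199.27981567382812), 20.759296417236328)
```

```bash
cat >> h.py <<'E'
def go(p,yaw,R=None):
    """tool x at yaw(deg) in the world, tool y down"""
    s=r.read_state(); R0=Ro.from_quat(s['tcp_rot']).as_matrix()
    a=np.radians(yaw); x=np.array([np.cos(a),np.sin(a),0]); y=np.array([0,0,-1.]); Rt=np.column_stack([x,y,np.cross(x,y)])
    dr=Ro.from_matrix(R0.T@Rt).as_rotvec(degrees=True)/8
    print('turn(units)',np.round(dr,3),' shift before-turn axes',np.round(1000*R0.T@(np.array(p)-s['ee_pos']),1),' after-turn axes',np.round(1000*Rt.T@(np.array(p)-s['ee_pos']),1))
E
python3 - <<'E'
from h import *
go([0.56,0.13,0.36],-8.9)
E
```

```text
turn(units) [-0.    -0.849 -0.   ]  shift before-turn axes [ 504.  -128.7 -323.4]  after-turn axes [ 462.2 -128.7 -380.7]
```

Emit:
carry_out:
  plan:
    - {"y": -60, "ry": -0.85}
    - {"y": -60}
    - {"x": 51, "z": -42}
    - {"x": 51, "z": -42}
    - {"x": 51, "z": -42}
    - {"x": 51, "z": -42}
    - {"x": 51, "z": -42}
    - {"x": 51, "z": -42}
    - {"x": 51, "z": -42}
    - {"x": 51, "z": -42}

```text
invalid input at $.plan[0]: expected keys rx, ry, rz, x, y, z, hand
```

Emit:
carry_out:
  plan:
    - {"x": 50, "z": -42}
    - {"x": 0}
    - {"x": 0}

```text
invalid input at $.plan[0]: expected keys rx, ry, rz, x, y, z, hand
```

```bash
python3 - <<'E'
from h import *
st(); c=wristcam(); save(c['image'],'w1')
np.savez('w1.npz',R=c['R'],t=c['t'],k=[c['fx'],c['fy'],c['cx'],c['cy']])
for X in [(.6251,.1235,.228),(.5072,.1417,.186)]: print(proj(c,X))
for n in ['lock_grip','padlock_large1','padlock_small']: print(n,[(round(d['conf'],2),[int(x) for x in d['extent']]) for d in models.outline_of('wrist',n)])
E
```

```text
t 1.65 pos [0.1622 0.5777 0.2313] 
R [[0.963, -0.0, 0.27], [-0.27, 0.0, 0.963], [-0.0, -1.0, 0.0]] w 0.0856 F [ 0.2 -0.1  1.3] q [ 1.21  0.13  1.49  0.    1.52 -0.09]
[-23.21550598 707.04181613]
[-34.17480872 590.07593029]
lock_grip []
padlock_large1 []
padlock_small []
```

View pics/w1.png

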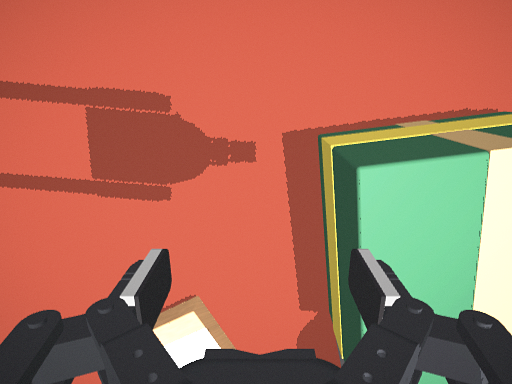

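All keys are required in every row.

Emit:
carry_out:
  plan:
    - {"rx": 0, "ry": -0.85, "rz": 0, "x": 0, "y": -60, "z": 0, "hand": 1}
    - {"rx": 0, "ry": 0, "rz": 0, "x": 0, "y": -60, "z": 0, "hand": 1}
    - {"rx": 0, "ry": 0, "rz": 0, "x": 46, "y": 0, "z": -38, "hand": 1}
    - {"rx": 0, "ry": 0, "rz": 0, "x": 46, "y": 0, "z": -38, "hand": 1}
    - {"rx": 0, "ry": 0, "rz": 0, "x": 46, "y": 0, "z": -38, "hand": 1}
    - {"rx": 0, "ry": 0, "rz": 0, "x": 46, "y": 0, "z": -38, "hand": 1}
    - {"rx": 0, "ry": 0, "rz": 0, "x": 46, "y": 0, "z": -38, "hand": 1}
    - {"rx": 0, "ry": 0, "rz": 0, "x": 46, "y": 0, "z": -38, "hand": 1}
    - {"rx": 0, "ry": 0, "rz": 0, "x": 46, "y": 0, "z": -38, "hand": 1}
    - {"rx": 0, "ry": 0, "rz": 0, "x": 46, "y": 0, "z": -38, "hand": 1}

```text
t: 3.1
ee_pos: [0.4799, 0.2188, 0.3516]
tcp_rot: [-0.705, 0.055, -0.055, 0.705]
force: [0.5, 0.9, 0.1]
gripper_width: 0.0854
```

Emit:
carry_out:
  plan:
    - {"rx": 0, "ry": 0, "rz": 0, "x": 46, "y": 0, "z": -38, "hand": 1}
    - {"rx": 0, "ry": 0, "rz": 0, "x": 46, "y": 0, "z": -38, "hand": 1}
    - {"rx": 0, "ry": 0, "rz": 0, "x": 0, "y": 0, "z": 0, "hand": 1}
    - {"rx": 0, "ry": 0, "rz": 0, "x": 0, "y": 0, "z": 0, "hand": 1}

```text
t: 3.6
ee_pos: [0.5579, 0.1311, 0.3511]
tcp_rot: [-0.705, 0.055, -0.055, 0.705]
force: [-0.2, 0.4, -0.5]
gripper_width: 0.0857
```

```bash
python3 - <<'E'
from h import *
st(); c=wristcam(); save(c['image'],'w2')
np.savez('w2.npz',R=c['R'],t=c['t'],k=[c['fx'],c['fy'],c['cx'],c['cy']])
for X in [(.6251,.1235,.228),(.5072,.1417,.186)]: print(proj(c,X))
for n in ['lock_grip','padlock_large1','padlock_small']: print(n,[(round(d['conf'],2),[int(x) for x in d['extent']]) for d in models.outline_of('wrist',n)])
E
```

```text
t 3.6 pos [0.5579 0.1311 0.3511] 
R [[0.988, -0.001, 0.155], [-0.155, 0.0, 0.988], [-0.001, -1.0, 0.0]] w 0.0857 F [-0.2  0.4 -0.5] q [ 0.14  0.04  1.37  0.    1.73 -1.27]
[263.12582398 248.92704071]
[262.70964357 117.49280261]
lock_grip [(0.72, [14, 120, 497, 141])]
padlock_large1 [(0.9, [143, 117, 58, 23]), (0.86, [416, 116, 64, 24]), (0.67, [49, 116, 61, 22]), (0.64, [331, 112, 54, 30])]
padlock_small [(0.71, [251, 123, 30, 17]), (0.32, [164, 1, 80, 53])]
```

View pics/w2.png

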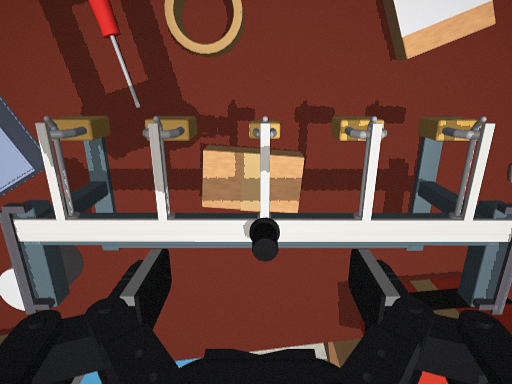

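```bash
python3 - <<'E'
from h import *
d=np.load('w2.npz'); c=dict(R=d['R'],t=d['t']); c['fx'],c['fy'],c['cx'],c['cy']=d['k']
g=onz(c,264,247,.228); print('grip',g)
for v in [(41,124),(152,124),(265,122),(377,121),(489,124)]: print('toothtip',onz(c,*v,.186))
for v in [(24,220),(495,217)]: print('spine front',onz(c,*v,.186))
a=onz(c,24,220,.186);b=onz(c,495,217,.186); e=b-a; print('yaw',np.degrees(np.arctan2(-e[0],e[1])))
im=cv2.imread('pics/w2.png'); 
cv2.imwrite('pics/w2z.png',cv2.resize(im[95:265,0:512],(800,266),interpolation=cv2.INTER_CUBIC)[:])
cv2.imwrite('pics/w2z1.png',cv2.resize(im[100:180,20:220],None,fx=4,fy=4,interpolation=cv2.INTER_CUBIC))
cv2.imwrite('pics/w2z2.png',cv2.resize(im[100:180,312:512],None,fx=4,fy=4,interpolation=cv2.INTER_CUBIC))
go([g[0],g[1],.28],-8.9)
E
```

```text
grip [0.62318093 0.12464076 0.228     ]
toothtip [ 0.47977242 -0.07206535  0.186     ]
toothtip [0.49656733 0.03448944 0.186     ]
toothtip [0.51177422 0.14324171 0.186     ]
toothtip [0.52772534 0.25056036 0.186     ]
toothtip [0.54754847 0.35793781 0.186     ]
spine front [ 0.57382713 -0.12813387  0.186     ]
spine front [0.64901701 0.37151685 0.186     ]
yaw -8.55793419196473
turn(units) [-0.002  0.014  0.004]  shift before-turn axes [66.1 71.8  2.4]  after-turn axes [66.1 71.7  2.6]
```

View pics/w2z1.png

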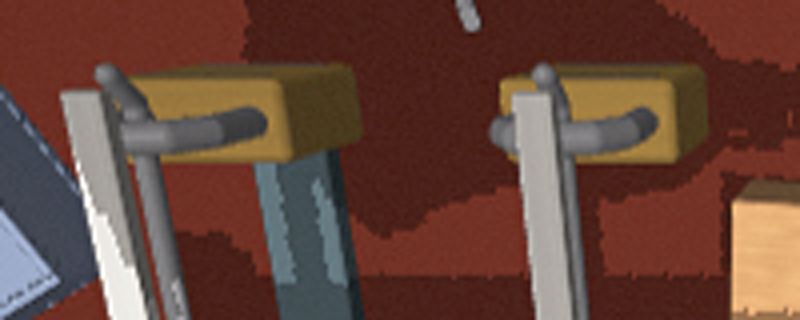

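View pics/w2z2.png

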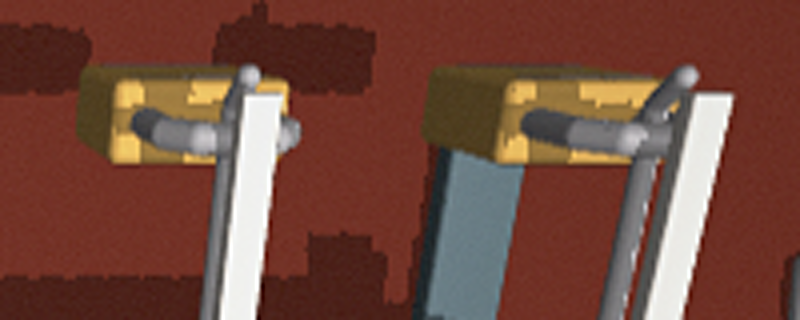

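Emit:
carry_out:
  plan:
    - {"rx": 0, "ry": 0, "rz": 0, "x": 33, "y": 20, "z": 1, "hand": 1}
    - {"rx": 0, "ry": 0, "rz": 0, "x": 33, "y": 30, "z": 1.5, "hand": 1}
    - {"rx": 0, "ry": 0, "rz": 0, "x": 0, "y": 40, "z": 0, "hand": 1}
    - {"rx": 0, "ry": 0, "rz": 0, "x": 0, "y": 40, "z": 0, "hand": 1}
    - {"rx": 0, "ry": 0, "rz": 0, "x": 0, "y": 25, "z": 0, "hand": 1}
    - {"rx": 0, "ry": 0, "rz": 0, "x": 0, "y": 0, "z": 0, "hand": 1}

```text
t: 4.55
ee_pos: [0.6215, 0.1243, 0.1937]
tcp_rot: [0.705, -0.056, 0.053, -0.705]
force: [-0.2, 0.5, 0.8]
gripper_width: 0.0851
```

```bash
python3 - <<'E'
from h import *
st(); c=wristcam(); save(c['image'],'w3')
E
```

```text
t 4.55 pos [0.6215 0.1243 0.1937] 
R [[0.988, -0.005, 0.153], [-0.153, -0.0, 0.988], [-0.005, -1.0, -0.001]] w 0.0851 F [-0.2  0.5  0.8] q [ 0.12  0.24  1.43  0.    1.47 -1.3 ]
```

View pics/w3.png

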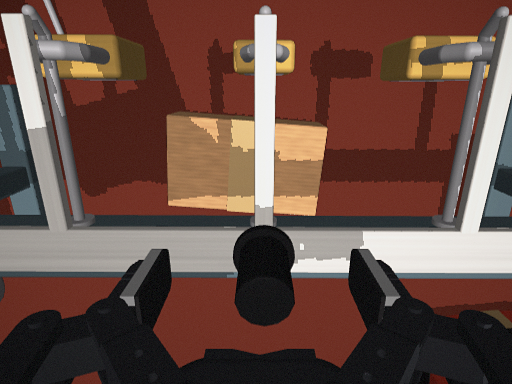

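Emit:
carry_out:
  plan:
    - {"rx": 0, "ry": 0, "rz": 0, "x": 0, "y": 0, "z": 0, "hand": 0}
    - {"rx": 0, "ry": 0, "rz": 0, "x": 0, "y": 0, "z": 0, "hand": 0}
    - {"rx": 0, "ry": 0, "rz": 0, "x": 0, "y": 0, "z": 0, "hand": 0}
    - {"rx": 0, "ry": 0, "rz": 0, "x": 15, "y": 0, "z": 0, "hand": 0}
    - {"rx": 0, "ry": 0, "rz": 0, "x": 20, "y": 0, "z": 0, "hand": 0}
    - {"rx": 0, "ry": 0, "rz": 0, "x": 20, "y": 0, "z": 0, "hand": 0}
    - {"rx": 0, "ry": 0, "rz": 0, "x": 12, "y": 0, "z": 0, "hand": 0}

```text
t: 5.48
ee_pos: [0.6909, 0.1153, 0.1979]
tcp_rot: [-0.704, 0.054, -0.055, 0.706]
force: [-3.4, 8.0, 5.8]
gripper_width: 0.0243
```

Emit:
carry_out:
  plan:
    - {"rx": 0, "ry": 0, "rz": 0, "x": 5, "y": 0, "z": 0, "hand": 0}
    - {"rx": 0, "ry": 0, "rz": 0, "x": 4, "y": 0, "z": 0, "hand": 0}
    - {"rx": 0, "ry": 0, "rz": 0, "x": 0, "y": 0, "z": 0, "hand": 0}

```text
t: 5.85
ee_pos: [0.6997, 0.1139, 0.1979]
tcp_rot: [-0.704, 0.053, -0.055, 0.706]
force: [1.6, 8.3, 3.4]
gripper_width: 0.024
```

Emit:
carry_out:
  plan:
    - {"rx": 0, "ry": 0, "rz": 0, "x": 2, "y": 0, "z": 0, "hand": 0}
    - {"rx": 0, "ry": 0, "rz": 0, "x": 2, "y": 0, "z": 0, "hand": 0}
    - {"rx": 0, "ry": 0, "rz": 0, "x": 0, "y": 0, "z": 0, "hand": 0}

```text
t: 6.22
ee_pos: [0.701, 0.1137, 0.1979]
tcp_rot: [-0.704, 0.055, -0.053, 0.706]
force: [-12.7, 8.8, 9.7]
gripper_width: 0.0247
```

Emit:
carry_out:
  plan:
    - {"rx": 0, "ry": 0, "rz": 0, "x": 2, "y": 0, "z": 0, "hand": 0}
    - {"rx": 0, "ry": 0, "rz": 0, "x": 0, "y": 0, "z": 0, "hand": 0}
    - {"rx": 0, "ry": 0, "rz": 0, "x": 0, "y": 0, "z": 0, "hand": 0}

```text
t: 6.6
ee_pos: [0.7011, 0.1137, 0.1979]
tcp_rot: [-0.704, 0.056, -0.051, 0.706]
force: [-24.1, 8.1, 14.1]
gripper_width: 0.0244
```

Emit:
carry_out:
  plan:
    - {"rx": 0, "ry": 0, "rz": 0, "x": -4, "y": 0, "z": 0, "hand": 0}
    - {"rx": 0, "ry": 0, "rz": 0, "x": 0, "y": 0, "z": 0, "hand": 1}
    - {"rx": 0, "ry": 0, "rz": 0, "x": 0, "y": 0, "z": 0, "hand": 1}
    - {"rx": 0, "ry": 0, "rz": 0, "x": 0, "y": 0, "z": 0, "hand": 1}
    - {"rx": 0, "ry": 0, "rz": 0, "x": 0, "y": -40, "z": 0, "hand": 1}
    - {"rx": 0, "ry": 0, "rz": 0, "x": 0, "y": -50, "z": 0, "hand": 1}
    - {"rx": 0, "ry": 0, "rz": 0, "x": -50, "y": -60, "z": 0, "hand": 1}
    - {"rx": 0, "ry": 0, "rz": 0, "x": -50, "y": 0, "z": 0, "hand": 1}
    - {"rx": 0, "ry": 0, "rz": 0, "x": -50, "y": 0, "z": 0, "hand": 1}
    - {"rx": 0, "ry": 0, "rz": 0, "x": 0, "y": 0, "z": 0, "hand": 1}

```text
t: 7.85
ee_pos: [0.5594, 0.1334, 0.3341]
tcp_rot: [0.705, -0.055, 0.054, -0.705]
force: [0.8, -0.5, 0.7]
gripper_width: 0.0854
```

```bash
python3 - <<'E'
from h import *
st(); c=wristcam(); save(c['image'],'w4')
np.savez('w4.npz',R=c['R'],t=c['t'],k=[c['fx'],c['fy'],c['cx'],c['cy']])
im=cv2.imread('pics/w4.png'); cv2.imwrite('pics/w4z.png',cv2.resize(im[:200],(800,312),interpolation=cv2.INTER_CUBIC))
E
```

```text
t 7.85 pos [0.5594 0.1334 0.3341] 
R [[0.988, -0.001, 0.153], [-0.153, -0.0, 0.988], [-0.001, -1.0, -0.0]] w 0.0854 F [ 0.8 -0.5  0.7] q [ 0.14  0.04  1.39  0.    1.7  -1.27]
```

View pics/w4.png

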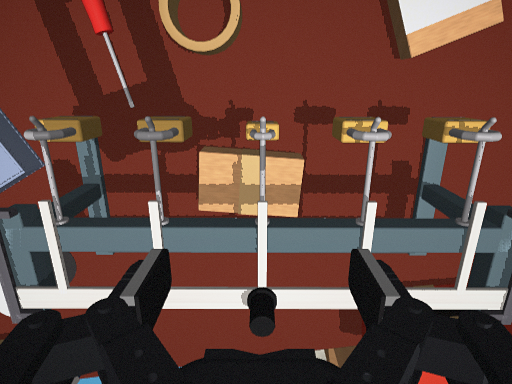

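View pics/w4z.png

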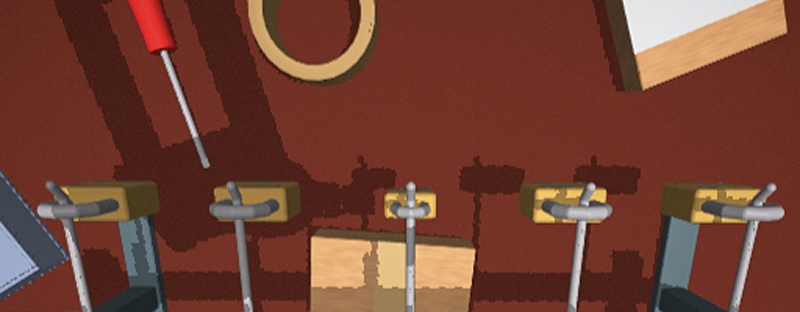

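```bash
python3 - <<'E'
from h import *
d=np.load('w4.npz'); c=dict(R=d['R'],t=d['t']); c['fx'],c['fy'],c['cx'],c['cy']=d['k']
H=[];
for u in (61,240,410,581,752): 
    p=onz(c,u/1.5625,134.4,.175); H.append(p); print('shackle',np.round(p,4))
H=np.array(H); 
T=[onz(c,u,203,.186) for u in (42,154,262.5,371,481)]; print(np.round(T,4))
for A in (H,T):
    A=np.array(A); q=np.polyfit([-2,-1,0,1,2],A[:,:2],1); print('per-hook step',q[0],np.linalg.norm(q[0]),'yaw',np.degrees(np.arctan2(-q[0][0],q[0][1])),'mid',q[1])
E
```

```text
shackle [ 0.4906 -0.0714  0.175 ]
shackle [0.5075 0.0376 0.175 ]
shackle [0.5237 0.1412 0.175 ]
shackle [0.5399 0.2452 0.175 ]
shackle [0.556  0.3493 0.175 ]
[[ 0.5555 -0.086   0.186 ]
 [ 0.5727  0.0243  0.186 ]
 [ 0.5893  0.1311  0.186 ]
 [ 0.6059  0.2379  0.186 ]
 [ 0.6227  0.3461  0.186 ]]
per-hook step [0.01632609 0.10489655] 0.10615944487902318 yaw -8.846535747498523 mid [0.52353532 0.14037299]
per-hook step [0.01676027 0.10779289] 0.10908809922004782 yaw -8.83791599478353 mid [0.58924264 0.13068822]
```

```bash
cat >> h.py <<'E'
MID=np.array([0.5245,0.1405]); STEP=np.array([0.0169,0.1087])
E
python3 - <<'E'
from h import *
p=MID-2*STEP; go([*p,.25],-8.85); go([*p,.113],-8.85)
E
```

```text
turn(units) [-0.    -0.001  0.004]  shift before-turn axes [ -37.4   84.6 -218.3]  after-turn axes [ -37.4   84.6 -218.3]
turn(units) [-0.    -0.001  0.004]  shift before-turn axes [ -37.5  221.6 -218.3]  after-turn axes [ -37.4  221.6 -218.3]
```

Emit:
carry_out:
  plan:
    - {"rx": 0, "ry": 0, "rz": 0, "x": -9, "y": 0, "z": -54.5, "hand": 1}
    - {"rx": 0, "ry": 0, "rz": 0, "x": -9, "y": 0, "z": -54.5, "hand": 1}
    - {"rx": 0, "ry": 0, "rz": 0, "x": -9.5, "y": 20, "z": -54.5, "hand": 1}
    - {"rx": 0, "ry": 0, "rz": 0, "x": -10, "y": 40, "z": -54.5, "hand": 1}
    - {"rx": 0, "ry": 0, "rz": 0, "x": 0, "y": 25, "z": 0, "hand": 1}
    - {"rx": 0, "ry": 0, "rz": 0, "x": 0, "y": 0, "z": 0, "hand": 1}
    - {"rx": 0, "ry": 0, "rz": 0, "x": 0, "y": 0, "z": 0, "hand": 1}

```text
t: 8.78
ee_pos: [0.4943, -0.0722, 0.2541]
tcp_rot: [0.705, -0.054, 0.055, -0.705]
force: [-0.4, 0.2, 0.1]
gripper_width: 0.0856
```

```bash
python3 - <<'E'
from h import *
st(); c=wristcam(); save(c['image'],'w5')
p=MID-2*STEP; print(proj(c,[*p,.172]),proj(c,[*p,.140])); go([*p,.113],-8.85)
E
```

```text
t 8.78 pos [ 0.4943 -0.0722  0.2541] 
R [[0.988, 0.001, 0.154], [-0.154, -0.0, 0.988], [0.001, -1.0, -0.0]] w 0.0856 F [-0.4  0.2  0.1] q [-0.25 -0.15  1.73 -0.    1.57 -1.66]
[253.4867361  193.43387248] [254.1829608  181.14205649]
turn(units) [0.002 0.    0.017]  shift before-turn axes [ -3.3 141.5  -5.3]  after-turn axes [ -3.  141.5  -5.4]
```

View pics/w5.png

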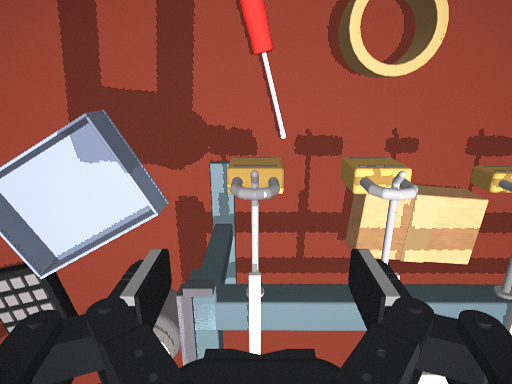

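Emit:
carry_out:
  plan:
    - {"rx": 0, "ry": 0, "rz": 0, "x": -3.5, "y": 20, "z": -5, "hand": 1}
    - {"rx": 0, "ry": 0, "rz": 0, "x": 0, "y": 30, "z": 0, "hand": 1}
    - {"rx": 0, "ry": 0, "rz": 0, "x": 0, "y": 30, "z": 0, "hand": 1}
    - {"rx": 0, "ry": 0, "rz": 0, "x": 0, "y": 30, "z": 0, "hand": 1}
    - {"rx": 0, "ry": 0, "rz": 0, "x": 0, "y": 30, "z": 0, "hand": 1}
    - {"rx": 0, "ry": 0, "rz": 0, "x": 0, "y": 0, "z": 0, "hand": 1}

```text
t: 9.57
ee_pos: [0.4882, -0.0757, 0.1116]
tcp_rot: [-0.705, 0.055, -0.053, 0.705]
force: [-0.4, 1.0, -0.1]
gripper_width: 0.0853
```

```bash
python3 - <<'E'
from h import *
st(); c=wristcam(); save(c['image'],'w6')
p=MID-2*STEP; go([*p,.113],-8.85)
E
```

```text
t 9.57 pos [ 0.4882 -0.0757  0.1116] 
R [[0.988, -0.003, 0.153], [-0.153, 0.001, 0.988], [-0.003, -1.0, 0.0]] w 0.0853 F [-0.4  1.  -0.1] q [-0.26 -0.06  1.91 -0.    1.3  -1.67]
turn(units) [-0.     0.003 -0.003]  shift before-turn axes [ 1.5  0.4 -0.6]  after-turn axes [ 1.5  0.4 -0.6]
```

View pics/w6.png

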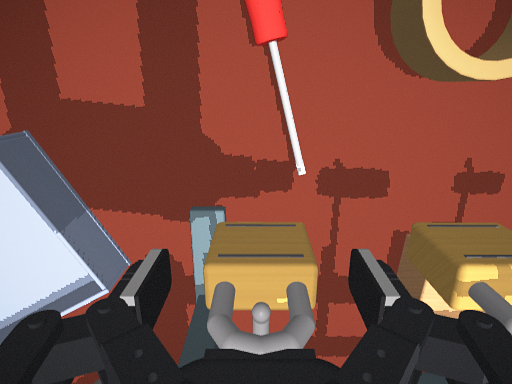

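Emit:
carry_out:
  plan:
    - {"rx": 0, "ry": 0, "rz": 0, "x": 1.5, "y": 0, "z": 0, "hand": 0}
    - {"rx": 0, "ry": 0, "rz": 0, "x": 0, "y": 0, "z": 0, "hand": 0}
    - {"rx": 0, "ry": 0, "rz": 0, "x": 0, "y": 0, "z": 0, "hand": 0}
    - {"rx": 0, "ry": 0, "rz": 0, "x": 0, "y": 0, "z": 0, "hand": 0}

```text
t: 10.12
ee_pos: [0.4918, -0.0771, 0.1147]
tcp_rot: [0.705, -0.054, 0.056, -0.705]
force: [0.1, 1.0, 6.1]
gripper_width: 0.049
```

```bash
python3 - <<'E'
from h import *
st(); c=wristcam(); save(c['image'],'w7')
E
```

```text
t 10.12 pos [ 0.4918 -0.0771  0.1147] 
R [[0.988, 0.003, 0.155], [-0.155, -0.001, 0.988], [0.003, -1.0, -0.0]] w 0.049 F [0.1 1.  6.1] q [-0.26 -0.06  1.9   0.    1.3  -1.67]
```

View pics/w7.png

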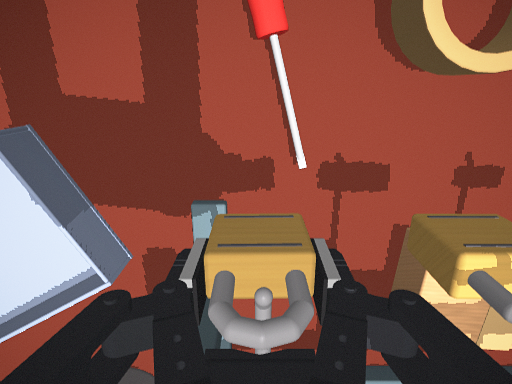

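Emit:
carry_out:
  plan:
    - {"rx": 0, "ry": 0, "rz": 0, "x": 0, "y": -8, "z": 0, "hand": 0}
    - {"rx": 0, "ry": 0, "rz": 0, "x": 0, "y": -9, "z": 0, "hand": 0}
    - {"rx": 0, "ry": 0, "rz": 0, "x": 0, "y": 0, "z": 0, "hand": 0}

```text
t: 10.55
ee_pos: [0.491, -0.0769, 0.1309]
tcp_rot: [0.705, -0.054, 0.055, -0.705]
force: [-0.4, 0.1, -2.0]
gripper_width: 0.0489
```

Emit:
carry_out:
  plan:
    - {"rx": 0, "ry": 0, "rz": 0, "x": -15, "y": 0, "z": 0, "hand": 0}
    - {"rx": 0, "ry": 0, "rz": 0, "x": -25, "y": 0, "z": 0, "hand": 0}
    - {"rx": 0, "ry": 0, "rz": 0, "x": -30, "y": 0, "z": 0, "hand": 0}
    - {"rx": 0, "ry": 0, "rz": 0, "x": 0, "y": 0, "z": 0, "hand": 0}

```text
t: 11.05
ee_pos: [0.4196, -0.0655, 0.129]
tcp_rot: [-0.705, 0.055, -0.054, 0.705]
force: [-0.6, -0.1, -2.9]
gripper_width: 0.0489
```

```bash
cat >> h.py <<'E'
def tray(name=None):
    c=cams.read_camera('top'); d=models.outline_of('top','tray')[0]; m=d['mask'].astype(np.uint8)
    k,_=cv2.findContours(m,0,2); k=max(k,key=cv2.contourArea)
    pts=np.array([onz(c,*p[0],.045)[:2] for p in k],np.float32)
    R=cv2.minAreaRect(pts*1000); (cx,cy),(w,h),a=R
    if w>h: a-=90
    print('tray conf',round(d['conf'],2),R,'x-axis deg',a)
    if name: save(c['image'],name)
    return c,np.array([cx,cy])/1000,a
E
python3 - <<'E'
from h import *
st(); tray('top2'); c=wristcam(); save(c['image'],'w8')
d=[x for x in models.outline_of('wrist','tray')]; print([(x['conf'],x['extent']) for x in d])
E
```

```text
t 11.05 pos [ 0.4196 -0.0655  0.129 ] 
R [[0.988, -0.001, 0.155], [-0.155, 0.0, 0.988], [-0.001, -1.0, 0.0]] w 0.0489 F [-0.6 -0.1 -2.9] q [-0.28 -0.29  2.08 -0.    1.36 -1.69]
tray conf 0.95 ((506.98431396484375, -312.1552734375), (140.6481475830078, 198.1140899658203), 19.93163299560547) x-axis deg 19.93163299560547
[(0.83, [0.0, 202.5, 138.2, 179.3]), (0.37, [226.7, 0.0, 69.5, 215.3])]
```

View pics/w8.png

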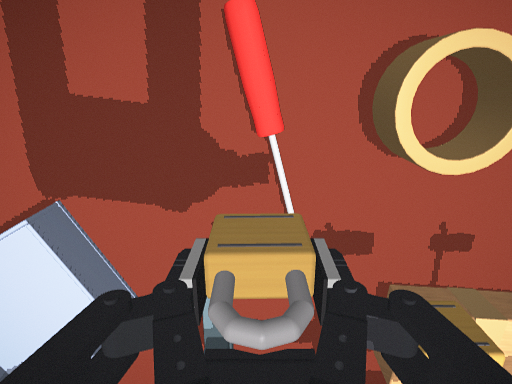

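View pics/top2.png

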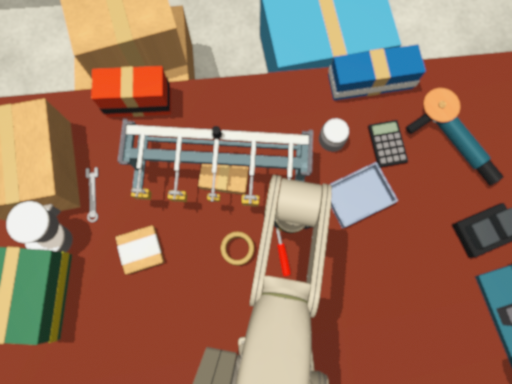

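```bash
python3 - <<'E'
from h import *
im=cv2.imread('pics/top2.png'); cv2.imwrite('pics/t2z.png',cv2.resize(im[155:235,315:405],None,fx=7,fy=7,interpolation=cv2.INTER_CUBIC))
E
```

```text
(no output)
```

View pics/t2z.png

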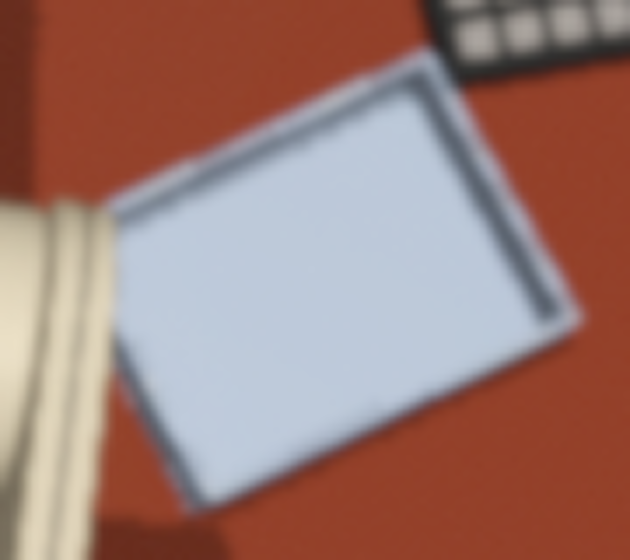

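```bash
python3 - <<'E'
from h import *
c=cams.read_camera('top')
P=np.array([onz(c,u/7+315-.4,v/7+155-.4,.045)[:2] for u,v in [(430,48),(582,320),(205,508)]])
print(P, np.linalg.norm(P[1]-P[0]),np.linalg.norm(P[2]-P[1]),'centre',(P[0]+P[2])/2)
e=P[2]-P[1]; print('yaw x', np.degrees(np.arctan2(e[1],e[0]))-90)
e=P[0]-P[1]; print('yaw x2', np.degrees(np.arctan2(e[1],e[0])))
C=(P[0]+P[2])/2
go([0.42,-0.2,.20],20)
E
```

```text
[[ 0.6107743  -0.383918  ]
 [ 0.47781069 -0.4325323 ]
 [ 0.40928987 -0.25118943]] 0.1415721447757005 0.19385649258303767 centre [ 0.51003208 -0.31755372]
yaw x 20.699186760769038
yaw x2 20.083478435419345
turn(units) [ 1.000e-03 -3.611e+00  4.000e-03]  shift before-turn axes [  18.8  -70.  -132.6]  after-turn axes [ -47.6  -70.  -125.2]
```

Emit:
carry_out:
  plan:
    - {"rx": 0, "ry": -0.6, "rz": 0, "x": 0, "y": -35, "z": 0, "hand": 0}
    - {"rx": 0, "ry": -1, "rz": 0, "x": 0, "y": -35, "z": 0, "hand": 0}
    - {"rx": 0, "ry": -1, "rz": 0, "x": 0, "y": 0, "z": 0, "hand": 0}
    - {"rx": 0, "ry": -1, "rz": 0, "x": 0, "y": 0, "z": 0, "hand": 0}
    - {"rx": 0, "ry": 0, "rz": 0, "x": -16, "y": 0, "z": -42, "hand": 0}
    - {"rx": 0, "ry": 0, "rz": 0, "x": -16, "y": 0, "z": -42, "hand": 0}
    - {"rx": 0, "ry": 0, "rz": 0, "x": -16, "y": 0, "z": -42, "hand": 0}
    - {"rx": 0, "ry": 0, "rz": 0, "x": 0, "y": 0, "z": 0, "hand": 0}

```text
t: 12.3
ee_pos: [0.419, -0.2036, 0.1996]
tcp_rot: [0.697, 0.121, -0.121, -0.696]
force: [0.4, 0.3, -2.7]
gripper_width: 0.0492
```

```bash
python3 - <<'E'
from h import *
st(); c=wristcam(); save(c['image'],'w9')
np.savez('w9.npz',R=c['R'],t=c['t'],k=[c['fx'],c['fy'],c['cx'],c['cy']])
C=np.array([.510,-.316]);a=np.radians(20.4);ex=np.array([np.cos(a),np.sin(a)]);ey=np.array([-ex[1],ex[0]])
for i,j in [(1,1),(1,-1),(-1,-1),(-1,1)]: print(i,j,proj(c,[*(C+i*.07*ex+j*.095*ey),.045]))
E
```

```text
t 12.3 pos [ 0.419  -0.2036  0.1996] 
R [[0.941, -0.0, -0.337], [0.337, -0.001, 0.941], [-0.001, -1.0, -0.0]] w 0.0492 F [ 0.4  0.3 -2.7] q [-0.56 -0.22  1.89 -0.    1.48 -2.48]
1 1 [223.40777509 274.47684156]
1 -1 [ 51.89609429 276.23520559]
-1 -1 [ 19.64705614 151.38497217]
-1 1 [216.28218305 148.97997534]
```

View pics/w9.png

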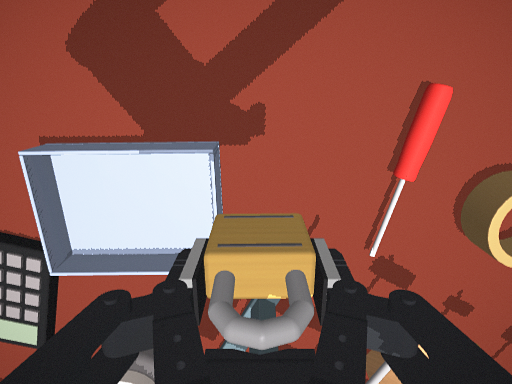

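```bash
cat >> h.py <<'E'
def slot(i,j,z,C=(.510,-.316),yaw=20.4,dx=.032,dy=.042):
    C=np.array(C);a=np.radians(yaw);ex=np.array([np.cos(a),np.sin(a)]);ey=np.array([-ex[1],ex[0]])
    p=C+i*dx*ex+j*dy*ey; print('slot',i,j,p); go([*p,z],yaw); return p
E
python3 - <<'E'
from h import *
slot(1,-1,.11)
E
```

```text
slot 1 -1 [ 0.55463305 -0.34421154]
turn(units) [-0.005 -0.08  -0.002]  shift before-turn axes [  79.5   89.3 -179.7]  after-turn axes [  77.5   89.5 -180.5]
```

Emit:
carry_out:
  plan:
    - {"rx": 0, "ry": -0.08, "rz": 0, "x": 19, "y": 0, "z": -45, "hand": 0}
    - {"rx": 0, "ry": 0, "rz": 0, "x": 20, "y": 0, "z": -45, "hand": 0}
    - {"rx": 0, "ry": 0, "rz": 0, "x": 20, "y": 20, "z": -45, "hand": 0}
    - {"rx": 0, "ry": 0, "rz": 0, "x": 19, "y": 30, "z": -45, "hand": 0}
    - {"rx": 0, "ry": 0, "rz": 0, "x": 0, "y": 38, "z": 0, "hand": 0}
    - {"rx": 0, "ry": 0, "rz": 0, "x": 0, "y": 0, "z": 0, "hand": 0}

```text
t: 13.1
ee_pos: [0.5527, -0.3393, 0.1063]
tcp_rot: [-0.693, -0.124, 0.129, 0.698]
force: [-0.3, 0.2, -3.2]
gripper_width: 0.0491
```

```bash
python3 - <<'E'
from h import *
st(); c=wristcam(); save(c['image'],'w10'); slot(1,-1,.0267)
E
```

```text
t 13.1 pos [ 0.5527 -0.3393  0.1063] 
R [[0.936, -0.008, -0.352], [0.352, 0.006, 0.936], [-0.005, -1.0, 0.009]] w 0.0491 F [-0.3  0.2 -3.2] q [-0.63  0.35  1.46  0.    1.34 -2.56]
slot 1 -1 [ 0.55463305 -0.34421154]
turn(units) [-0.031  0.026 -0.018]  shift before-turn axes [-0.6 83.  -4.3]  after-turn axes [-0.8 83.  -3.9]
```

View pics/w10.png

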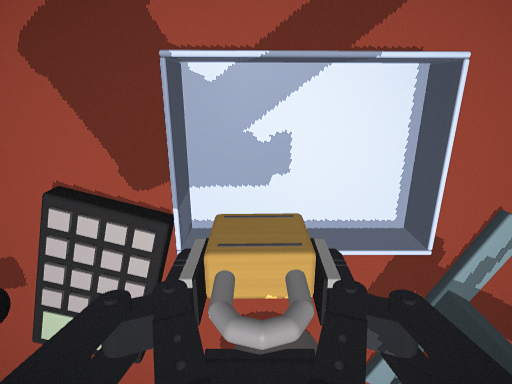

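Emit:
carry_out:
  plan:
    - {"rx": 0, "ry": 0, "rz": 0, "x": 0, "y": 25, "z": -3.5, "hand": 0}
    - {"rx": 0, "ry": 0, "rz": 0, "x": 0, "y": 25, "z": 0, "hand": 0}
    - {"rx": 0, "ry": 0, "rz": 0, "x": 0, "y": 15, "z": 0, "hand": 0}
    - {"rx": 0, "ry": 0, "rz": 0, "x": 0, "y": 8, "z": 0, "hand": 0}
    - {"rx": 0, "ry": 0, "rz": 0, "x": 0, "y": 4, "z": 0, "hand": 0}
    - {"rx": 0, "ry": 0, "rz": 0, "x": 0, "y": 0, "z": 0, "hand": 0}

```text
t: 13.9
ee_pos: [0.5564, -0.3457, 0.0354]
tcp_rot: [0.696, 0.126, -0.126, -0.696]
force: [-0.3, 0.1, -3.0]
gripper_width: 0.0485
```

```bash
python3 - <<'E'
from h import *
st(); c=wristcam(); save(c['image'],'w11')
E
```

```text
t 13.9 pos [ 0.5564 -0.3457  0.0354] 
R [[0.936, 0.001, -0.351], [0.351, -0.0, 0.936], [0.0, -1.0, -0.001]] w 0.0485 F [-0.3  0.1 -3. ] q [-0.63  0.44  1.49 -0.    1.21 -2.56]
```

View pics/w11.png

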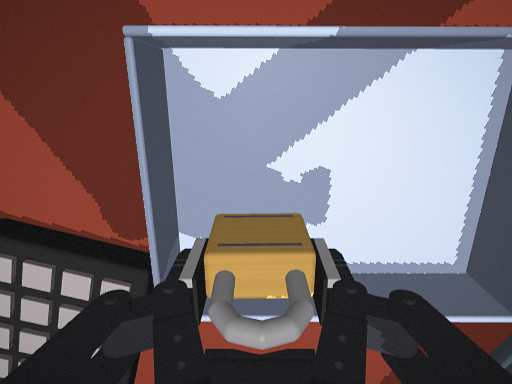

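Emit:
carry_out:
  plan:
    - {"rx": 0, "ry": 0, "rz": 0, "x": 0, "y": 4, "z": 0, "hand": 0}
    - {"rx": 0, "ry": 0, "rz": 0, "x": 0, "y": 2, "z": 0, "hand": 0}
    - {"rx": 0, "ry": 0, "rz": 0, "x": 0, "y": 2, "z": 0, "hand": 0}
    - {"rx": 0, "ry": 0, "rz": 0, "x": 0, "y": 0, "z": 0, "hand": 0}

```text
t: 14.45
ee_pos: [0.5562, -0.3456, 0.0272]
tcp_rot: [0.696, 0.126, -0.126, -0.696]
force: [-2.1, 1.0, 3.7]
gripper_width: 0.049
```

Emit:
carry_out:
  plan:
    - {"rx": 0, "ry": 0, "rz": 0, "x": 0, "y": -1, "z": 0, "hand": 0.72}
    - {"rx": 0, "ry": 0, "rz": 0, "x": 0, "y": 0, "z": 0, "hand": 0.72}
    - {"rx": 0, "ry": 0, "rz": 0, "x": 0, "y": 0, "z": 0, "hand": 0.72}
    - {"rx": 0, "ry": 0, "rz": 0, "x": 0, "y": -20, "z": 0, "hand": 0.72}
    - {"rx": 0, "ry": 0, "rz": 0, "x": 0, "y": -40, "z": 0, "hand": 0.72}
    - {"rx": 0, "ry": 0, "rz": 0, "x": 0, "y": -50, "z": 0, "hand": 0.72}
    - {"rx": 0, "ry": 0, "rz": 0, "x": 0, "y": -60, "z": 0, "hand": 1}
    - {"rx": 0, "ry": 0, "rz": 0, "x": 0, "y": 0, "z": 0, "hand": 1}

```text
t: 15.45
ee_pos: [0.5595, -0.348, 0.2076]
tcp_rot: [0.699, 0.13, -0.123, -0.692]
force: [0.5, -0.4, 0.9]
gripper_width: 0.0855
```

```bash
python3 - <<'E'
from h import *
st(); c=wristcam(); save(c['image'],'w12'); p=MID-STEP
go([*p,.25],-8.85)
E
```

```text
t 15.45 pos [ 0.5595 -0.348   0.2076] 
R [[0.936, 0.011, -0.351], [0.351, -0.008, 0.936], [0.008, -1.0, -0.012]] w 0.0855 F [ 0.5 -0.4  0.9] q [-0.63  0.29  1.35  0.    1.49 -2.56]
turn(units) [0.043 3.675 0.047]  shift before-turn axes [ 85.9 -48.7 372.1]  after-turn axes [-108.2  -46.4  366.5]
```

View pics/w12.png

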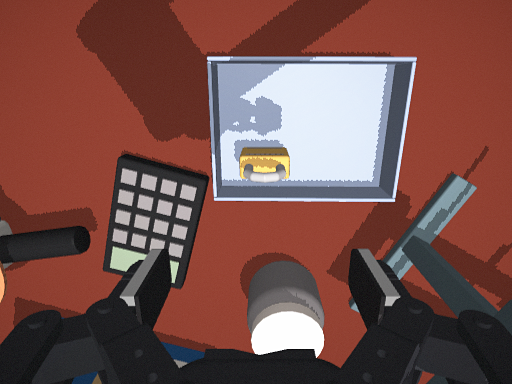

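Emit:
carry_out:
  plan:
    - {"rx": 0, "ry": 0.92, "rz": 0, "x": 0, "y": -46, "z": 0, "hand": 1}
    - {"rx": 0, "ry": 0.92, "rz": 0, "x": 0, "y": 0, "z": 0, "hand": 1}
    - {"rx": 0, "ry": 0.92, "rz": 0, "x": 0, "y": 0, "z": 0, "hand": 1}
    - {"rx": 0, "ry": 0.92, "rz": 0, "x": 0, "y": 0, "z": 0, "hand": 1}
    - {"rx": 0, "ry": 0, "rz": 0, "x": -18, "y": 0, "z": 61, "hand": 1}
    - {"rx": 0, "ry": 0, "rz": 0, "x": -18, "y": 0, "z": 61, "hand": 1}
    - {"rx": 0, "ry": 0, "rz": 0, "x": -18, "y": 0, "z": 61, "hand": 1}
    - {"rx": 0, "ry": 0, "rz": 0, "x": -18, "y": 0, "z": 61, "hand": 1}
    - {"rx": 0, "ry": 0, "rz": 0, "x": -18, "y": 0, "z": 61, "hand": 1}
    - {"rx": 0, "ry": 0, "rz": 0, "x": -18, "y": 0, "z": 61, "hand": 1}

```text
t: 16.75
ee_pos: [0.5055, 0.0281, 0.243]
tcp_rot: [0.705, -0.055, 0.054, -0.705]
force: [1.0, 1.1, -0.2]
gripper_width: 0.0854
```

Emit:
carry_out:
  plan:
    - {"rx": 0, "ry": 0, "rz": 0, "x": 0, "y": 0, "z": 0, "hand": 1}
    - {"rx": 0, "ry": 0, "rz": 0, "x": 0, "y": 0, "z": 0, "hand": 1}

```text
t: 17.0
ee_pos: [0.5064, 0.0262, 0.2432]
tcp_rot: [0.705, -0.055, 0.054, -0.705]
force: [-1.0, -0.3, 0.1]
gripper_width: 0.0858
```

```bash
python3 - <<'E'
from h import *
st(); c=wristcam(); save(c['image'],'w13'); p=MID-STEP
go([*p,.113],-8.85); print(proj(c,[*p,.172]))
E
```

```text
t 17.0 pos [0.5064 0.0262 0.2432] 
R [[0.988, -0.001, 0.153], [-0.153, -0.0, 0.988], [-0.001, -1.0, -0.001]] w 0.0858 F [-1.  -0.3  0.1] q [-0.05 -0.13  1.72 -0.    1.55 -1.47]
turn(units) [ 0.004 -0.007 -0.006]  shift before-turn axes [1.000e-01 1.302e+02 6.500e+00]  after-turn axes [  0.  130.2   6.4]
[268.17007006 202.62672176]
```

View pics/w13.png

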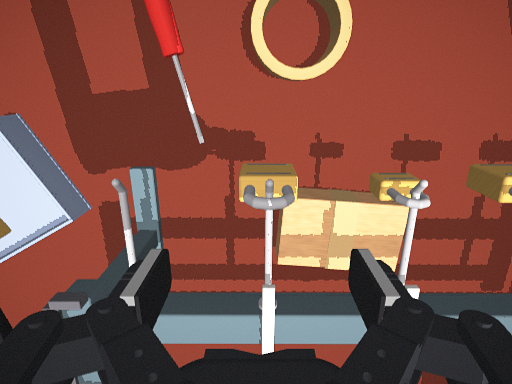

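Emit:
carry_out:
  plan:
    - {"rx": 0, "ry": 0, "rz": 0, "x": 0.5, "y": 20, "z": 6.5, "hand": 1}
    - {"rx": 0, "ry": 0, "rz": 0, "x": 0, "y": 30, "z": 0, "hand": 1}
    - {"rx": 0, "ry": 0, "rz": 0, "x": 0, "y": 30, "z": 0, "hand": 1}
    - {"rx": 0, "ry": 0, "rz": 0, "x": 0, "y": 30, "z": 0, "hand": 1}
    - {"rx": 0, "ry": 0, "rz": 0, "x": 0, "y": 20, "z": 0, "hand": 1}
    - {"rx": 0, "ry": 0, "rz": 0, "x": 0, "y": 0, "z": 0, "hand": 1}
    - {"rx": 0, "ry": 0, "rz": 0, "x": 0, "y": 0, "z": 0, "hand": 0}
    - {"rx": 0, "ry": 0, "rz": 0, "x": 0, "y": 0, "z": 0, "hand": 0}
    - {"rx": 0, "ry": 0, "rz": 0, "x": 0, "y": 0, "z": 0, "hand": 0}
    - {"rx": 0, "ry": 0, "rz": 0, "x": 0, "y": 0, "z": 0, "hand": 0}

```text
t: 18.3
ee_pos: [0.5095, 0.0324, 0.115]
tcp_rot: [-0.705, 0.054, -0.056, 0.705]
force: [3.4, 0.1, 4.6]
gripper_width: 0.0491
```

```bash
python3 - <<'E'
from h import *
st(); c=wristcam(); save(c['image'],'w14')
E
```

```text
t 18.3 pos [0.5095 0.0324 0.115 ] 
R [[0.988, 0.003, 0.154], [-0.154, -0.0, 0.988], [0.003, -1.0, 0.0]] w 0.0491 F [3.4 0.1 4.6] q [-0.04 -0.03  1.87 -0.    1.3  -1.45]
```

View pics/w14.png

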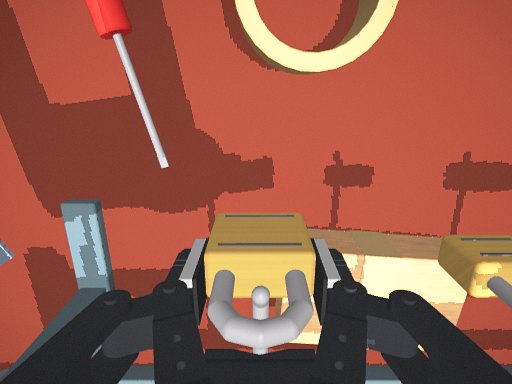

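Same grip as before. Lift, then draw off.

Emit:
carry_out:
  plan:
    - {"rx": 0, "ry": 0, "rz": 0, "x": 0, "y": -8, "z": 0, "hand": 0}
    - {"rx": 0, "ry": 0, "rz": 0, "x": 0, "y": -9, "z": 0, "hand": 0}
    - {"rx": 0, "ry": 0, "rz": 0, "x": 0, "y": 0, "z": 0, "hand": 0}

```text
t: 18.73
ee_pos: [0.5085, 0.0326, 0.1314]
tcp_rot: [-0.705, 0.055, -0.055, 0.705]
force: [0.3, -1.1, -3.8]
gripper_width: 0.0486
```

Emit:
carry_out:
  plan:
    - {"rx": 0, "ry": 0, "rz": 0, "x": -15, "y": 0, "z": 0, "hand": 0}
    - {"rx": 0, "ry": 0, "rz": 0, "x": -25, "y": 0, "z": 0, "hand": 0}
    - {"rx": 0, "ry": 0, "rz": 0, "x": -40, "y": 0, "z": 0, "hand": 0}
    - {"rx": 0, "ry": -0.6, "rz": 0, "x": 0, "y": -35, "z": 0, "hand": 0}
    - {"rx": 0, "ry": -1, "rz": 0, "x": 0, "y": -35, "z": 0, "hand": 0}
    - {"rx": 0, "ry": -1, "rz": 0, "x": 0, "y": 0, "z": 0, "hand": 0}
    - {"rx": 0, "ry": -0.4, "rz": 0, "x": 0, "y": 0, "z": 0, "hand": 0}

```text
t: 19.6
ee_pos: [0.4293, 0.0449, 0.2011]
tcp_rot: [0.701, 0.094, -0.094, -0.701]
force: [0.2, 0.4, -4.1]
gripper_width: 0.049
```

```bash
python3 - <<'E'
from h import *
st(); tray('top3'); go([.42,-.2,.2],15.5)
E
```

```text
t 19.6 pos [0.4293 0.0449 0.2011] 
R [[0.965, 0.001, -0.264], [0.264, -0.0, 0.965], [0.001, -1.0, -0.0]] w 0.049 F [ 0.2  0.4 -4.1] q [-0.01 -0.33  1.97  0.    1.5  -1.85]
tray conf 0.73 ((376.4287414550781, 75.97286987304688), (100.39779663085938, 72.94432067871094), 0.4314362108707428) x-axis deg -89.56856378912926
turn(units) [-0.001 -0.043 -0.003]  shift before-turn axes [ -72.7    0.5 -234.1]  after-turn axes [ -74.1    0.5 -233.6]
```

Emit:
carry_out:
  plan:
    - {"rx": 0, "ry": 0, "rz": 0, "x": -18, "y": 0, "z": -58, "hand": 0}
    - {"rx": 0, "ry": 0, "rz": 0, "x": -18, "y": 0, "z": -58, "hand": 0}
    - {"rx": 0, "ry": 0, "rz": 0, "x": -18, "y": 0, "z": -58, "hand": 0}
    - {"rx": 0, "ry": 0, "rz": 0, "x": -18, "y": 0, "z": -58, "hand": 0}
    - {"rx": 0, "ry": 0, "rz": 0, "x": 0, "y": 0, "z": 0, "hand": 0}
    - {"rx": 0, "ry": 0, "rz": 0, "x": 0, "y": 0, "z": 0, "hand": 0}

```text
t: 20.45
ee_pos: [0.4198, -0.1978, 0.2002]
tcp_rot: [-0.701, -0.092, 0.092, 0.702]
force: [-1.1, -0.2, -3.4]
gripper_width: 0.0487
```

```bash
cat >> h.py <<'E'
def corners(c,C=(.510,-.316),yaw=20.4):
    C=np.array(C);a=np.radians(yaw);ex=np.array([np.cos(a),np.sin(a)]);ey=np.array([-ex[1],ex[0]])
    im=c['image'].copy()
    P=[proj(c,[*(C+i*.07*ex+j*.095*ey),.045]) for i,j in [(1,1),(1,-1),(-1,-1),(-1,1)]]
    cv2.polylines(im,[np.int32(np.round(P))],True,(0,255,0),1); return im
E
python3 - <<'E'
from h import *
st(); c=wristcam(); save(corners(c),'w15'); slot(-1,-1,.11)
E
```

```text
t 20.45 pos [ 0.4198 -0.1978  0.2002] 
R [[0.966, -0.001, -0.258], [0.258, 0.001, 0.966], [-0.001, -1.0, 0.001]] w 0.0487 F [-1.1 -0.2 -3.4] q [-0.55 -0.23  1.89  0.    1.48 -2.38]
slot -1 -1 [ 0.494647   -0.36652015]
turn(units) [-0.008 -0.666 -0.003]  shift before-turn axes [  28.   90. -183.]  after-turn axes [  10.9   90.3 -184.8]
```

View pics/w15.png

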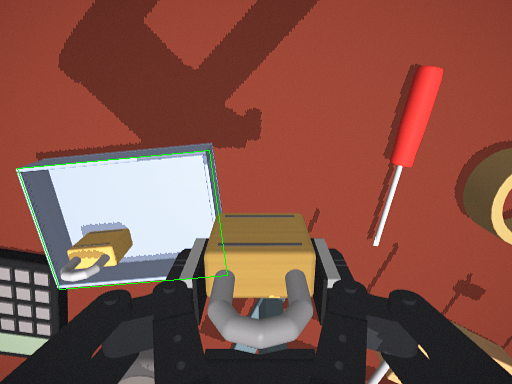

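Emit:
carry_out:
  plan:
    - {"rx": 0, "ry": 0, "rz": 0, "x": 7, "y": 0, "z": -46, "hand": 0}
    - {"rx": 0, "ry": 0, "rz": 0, "x": 7, "y": 0, "z": -46, "hand": 0}
    - {"rx": 0, "ry": 0, "rz": 0, "x": 7, "y": 10, "z": -46, "hand": 0}
    - {"rx": 0, "ry": 0, "rz": 0, "x": 7, "y": 30, "z": -46, "hand": 0}
    - {"rx": 0, "ry": 0, "rz": 0, "x": 0, "y": 45, "z": 0, "hand": 0}
    - {"rx": 0, "ry": 0, "rz": 0, "x": 0, "y": 0, "z": 0, "hand": 0}
    - {"rx": 0, "ry": 0, "rz": 0, "x": 0, "y": 0, "z": 0, "hand": 0}

```text
t: 21.38
ee_pos: [0.4961, -0.3672, 0.1172]
tcp_rot: [0.701, 0.094, -0.093, -0.701]
force: [0.8, 0.0, -3.4]
gripper_width: 0.0489
```

```bash
python3 - <<'E'
from h import *
st(); c=wristcam(); save(corners(c),'w16'); slot(-1,-1,.0267)
E
```

```text
t 21.38 pos [ 0.4961 -0.3672  0.1172] 
R [[0.965, 0.001, -0.262], [0.262, -0.001, 0.965], [0.001, -1.0, -0.001]] w 0.0489 F [ 0.8  0.  -3.4] q [-0.72  0.25  1.56  0.    1.33 -2.56]
slot -1 -1 [ 0.494647   -0.36652015]
turn(units) [ 0.02  -0.65   0.013]  shift before-turn axes [-1.8 91.7  2.1]  after-turn axes [-1.4 91.7  2. ]
```

View pics/w16.png

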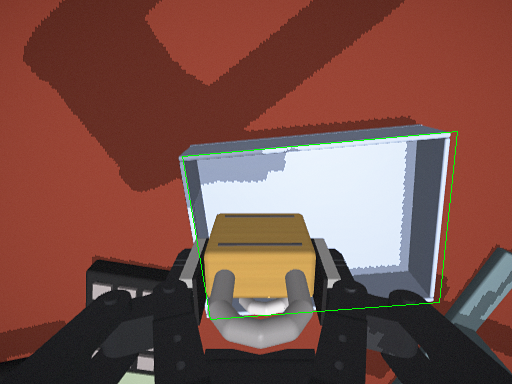

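Emit:
carry_out:
  plan:
    - {"rx": 0, "ry": 0, "rz": 0, "x": -1.5, "y": 25, "z": 1.5, "hand": 0}
    - {"rx": 0, "ry": 0, "rz": 0, "x": 0, "y": 30, "z": 0, "hand": 0}
    - {"rx": 0, "ry": 0, "rz": 0, "x": 0, "y": 20, "z": 0, "hand": 0}
    - {"rx": 0, "ry": 0, "rz": 0, "x": 0, "y": 8, "z": 0, "hand": 0}
    - {"rx": 0, "ry": 0, "rz": 0, "x": 0, "y": 3, "z": 0, "hand": 0}
    - {"rx": 0, "ry": 0, "rz": 0, "x": 0, "y": 2, "z": 0, "hand": 0}
    - {"rx": 0, "ry": 0, "rz": 0, "x": 0, "y": 2, "z": 0, "hand": 0}
    - {"rx": 0, "ry": 0, "rz": 0, "x": 0, "y": 0, "z": 0, "hand": 0}

```text
t: 22.42
ee_pos: [0.4941, -0.3678, 0.0273]
tcp_rot: [0.701, 0.093, -0.093, -0.7]
force: [-2.3, 1.0, 5.4]
gripper_width: 0.0491
```

Emit:
carry_out:
  plan:
    - {"rx": 0, "ry": 0, "rz": 0, "x": 0, "y": -1, "z": 0, "hand": 0.72}
    - {"rx": 0, "ry": 0, "rz": 0, "x": 0, "y": 0, "z": 0, "hand": 0.72}
    - {"rx": 0, "ry": 0, "rz": 0, "x": 0, "y": 0, "z": 0, "hand": 0.72}
    - {"rx": 0, "ry": 0, "rz": 0, "x": 0, "y": -20, "z": 0, "hand": 0.72}
    - {"rx": 0, "ry": 0, "rz": 0, "x": 0, "y": -40, "z": 0, "hand": 0.72}
    - {"rx": 0, "ry": 0, "rz": 0, "x": 0, "y": -50, "z": 0, "hand": 0.72}
    - {"rx": 0, "ry": 0, "rz": 0, "x": 0, "y": -60, "z": 0, "hand": 1}
    - {"rx": 0, "ry": 0, "rz": 0, "x": 0, "y": -50, "z": 0, "hand": 1}
    - {"rx": 0, "ry": 0, "rz": 0, "x": 0, "y": 0, "z": 0, "hand": 1}

```text
t: 23.55
ee_pos: [0.4957, -0.3691, 0.2552]
tcp_rot: [0.704, 0.096, -0.09, -0.698]
force: [0.4, -1.4, 0.3]
gripper_width: 0.0853
```

```bash
python3 - <<'E'
from h import *
st(); c=wristcam(); save(corners(c),'w17'); p=MID+STEP
go([*p,.25],-8.85)
E
```

```text
t 23.55 pos [ 0.4957 -0.3691  0.2552] 
R [[0.965, 0.009, -0.261], [0.261, -0.008, 0.965], [0.007, -1.0, -0.01]] w 0.0853 F [ 0.4 -1.4  0.3] q [-0.72  0.16  1.41 -0.    1.56 -2.56]
turn(units) [0.037 2.996 0.038]  shift before-turn axes [206.1  -1.2 583.9]  after-turn axes [-48.9   1.5 617.3]
```

View pics/w17.png

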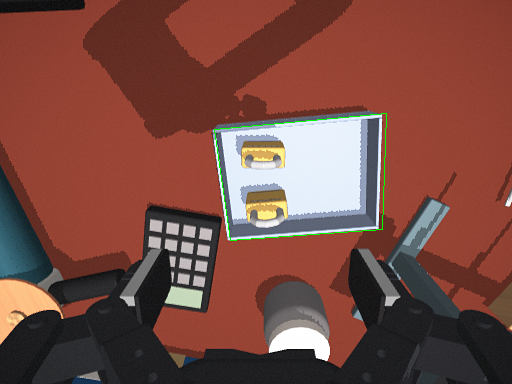

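Emit:
carry_out:
  plan:
    - {"rx": 0, "ry": 1, "rz": 0, "x": 0, "y": 0, "z": 0, "hand": 1}
    - {"rx": 0, "ry": 1, "rz": 0, "x": 0, "y": 0, "z": 0, "hand": 1}
    - {"rx": 0, "ry": 1, "rz": 0, "x": 0, "y": 0, "z": 0, "hand": 1}
    - {"rx": 0, "ry": 0, "rz": 0, "x": -5, "y": 0, "z": 60, "hand": 1}
    - {"rx": 0, "ry": 0, "rz": 0, "x": -5, "y": 0, "z": 60, "hand": 1}
    - {"rx": 0, "ry": 0, "rz": 0, "x": -5, "y": 0, "z": 60, "hand": 1}
    - {"rx": 0, "ry": 0, "rz": 0, "x": -5, "y": 0, "z": 60, "hand": 1}
    - {"rx": 0, "ry": 0, "rz": 0, "x": -5, "y": 0, "z": 60, "hand": 1}
    - {"rx": 0, "ry": 0, "rz": 0, "x": -5, "y": 0, "z": 60, "hand": 1}
    - {"rx": 0, "ry": 0, "rz": 0, "x": -5, "y": 0, "z": 60, "hand": 1}

```text
t: 24.85
ee_pos: [0.5227, 0.0552, 0.2458]
tcp_rot: [0.705, -0.055, 0.054, -0.705]
force: [0.9, -0.1, -0.3]
gripper_width: 0.0852
```

Emit:
carry_out:
  plan:
    - {"rx": 0, "ry": 0, "rz": 0, "x": -5, "y": 0, "z": 60, "hand": 1}
    - {"rx": 0, "ry": 0, "rz": 0, "x": -4, "y": 0, "z": 60, "hand": 1}
    - {"rx": 0, "ry": 0, "rz": 0, "x": -4, "y": 0, "z": 60, "hand": 1}
    - {"rx": 0, "ry": 0, "rz": 0, "x": 0, "y": 0, "z": 17, "hand": 1}
    - {"rx": 0, "ry": 0, "rz": 0, "x": 0, "y": 0, "z": 0, "hand": 1}
    - {"rx": 0, "ry": 0, "rz": 0, "x": 0, "y": 0, "z": 0, "hand": 1}

```text
t: 25.6
ee_pos: [0.5412, 0.2483, 0.2463]
tcp_rot: [0.705, -0.055, 0.055, -0.705]
force: [-0.1, -0.0, -0.0]
gripper_width: 0.0852
```

```bash
python3 - <<'E'
from h import *
st(); c=wristcam(); save(c['image'],'w18'); p=MID+STEP
go([*p,.113],-8.85); print(proj(c,[*p,.172]))
E
```

```text
t 25.6 pos [0.5412 0.2483 0.2463] 
R [[0.988, -0.001, 0.156], [-0.156, -0.001, 0.988], [-0.001, -1.0, -0.001]] w 0.0852 F [-0.1 -0.  -0. ] q [ 0.34  0.11  1.48 -0.    1.55 -1.07]
turn(units) [ 0.005 -0.017 -0.002]  shift before-turn axes [-1.000e-01  1.335e+02  1.100e+00]  after-turn axes [-1.000e-01  1.335e+02  1.100e+00]
[261.63532073 200.70298553]
```

View pics/w18.png

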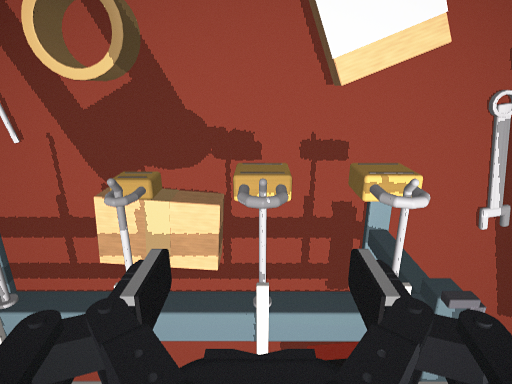

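Emit:
carry_out:
  plan:
    - {"rx": 0, "ry": 0, "rz": 0, "x": 0.5, "y": 23, "z": 1.5, "hand": 1}
    - {"rx": 0, "ry": 0, "rz": 0, "x": 0, "y": 30, "z": 0, "hand": 1}
    - {"rx": 0, "ry": 0, "rz": 0, "x": 0, "y": 30, "z": 0, "hand": 1}
    - {"rx": 0, "ry": 0, "rz": 0, "x": 0, "y": 30, "z": 0, "hand": 1}
    - {"rx": 0, "ry": 0, "rz": 0, "x": 0, "y": 20, "z": 0, "hand": 1}
    - {"rx": 0, "ry": 0, "rz": 0, "x": 0, "y": 0, "z": 0, "hand": 1}
    - {"rx": 0, "ry": 0, "rz": 0, "x": 0, "y": 0, "z": 0, "hand": 0}
    - {"rx": 0, "ry": 0, "rz": 0, "x": 0, "y": 0, "z": 0, "hand": 0}
    - {"rx": 0, "ry": 0, "rz": 0, "x": 0, "y": 0, "z": 0, "hand": 0}
    - {"rx": 0, "ry": 0, "rz": 0, "x": 0, "y": 0, "z": 0, "hand": 0}

```text
t: 26.9
ee_pos: [0.5432, 0.2516, 0.1156]
tcp_rot: [-0.705, 0.054, -0.056, 0.705]
force: [-1.3, -2.2, 7.5]
gripper_width: 0.0487
```

```bash
python3 - <<'E'
from h import *
st(); c=wristcam(); save(c['image'],'w19')
E
```

```text
t 26.9 pos [0.5432 0.2516 0.1156] 
R [[0.988, 0.003, 0.154], [-0.154, 0.001, 0.988], [0.003, -1.0, 0.001]] w 0.0487 F [-1.3 -2.2  7.5] q [ 0.35  0.21  1.62 -0.    1.31 -1.07]
```

View pics/w19.png

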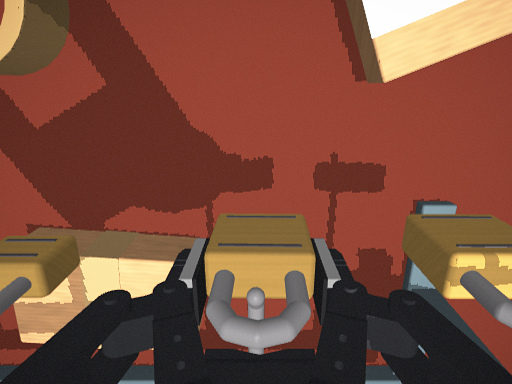

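Emit:
carry_out:
  plan:
    - {"rx": 0, "ry": 0, "rz": 0, "x": 0, "y": -8, "z": 0, "hand": 0}
    - {"rx": 0, "ry": 0, "rz": 0, "x": 0, "y": -9, "z": 0, "hand": 0}
    - {"rx": 0, "ry": 0, "rz": 0, "x": 0, "y": 0, "z": 0, "hand": 0}

```text
t: 27.32
ee_pos: [0.5426, 0.2516, 0.1318]
tcp_rot: [-0.705, 0.054, -0.055, 0.705]
force: [0.2, 0.4, -2.5]
gripper_width: 0.0487
```

Emit:
carry_out:
  plan:
    - {"rx": 0, "ry": 0, "rz": 0, "x": -15, "y": 0, "z": 0, "hand": 0}
    - {"rx": 0, "ry": 0, "rz": 0, "x": -25, "y": 0, "z": 0, "hand": 0}
    - {"rx": 0, "ry": 0, "rz": 0, "x": -40, "y": 0, "z": 0, "hand": 0}
    - {"rx": 0, "ry": -0.6, "rz": 0, "x": 0, "y": -35, "z": 0, "hand": 0}
    - {"rx": 0, "ry": -1, "rz": 0, "x": 0, "y": -35, "z": 0, "hand": 0}
    - {"rx": 0, "ry": -1, "rz": 0, "x": 0, "y": 0, "z": 0, "hand": 0}
    - {"rx": 0, "ry": -1, "rz": 0, "x": 0, "y": 0, "z": 0, "hand": 0}

```text
t: 28.2
ee_pos: [0.4621, 0.2639, 0.2009]
tcp_rot: [-0.696, -0.124, 0.124, 0.696]
force: [0.8, 0.5, -2.6]
gripper_width: 0.0491
```

```bash
python3 - <<'E'
from h import *
st(); go([.42,-.18,.2],20)
E
```

```text
t 28.2 pos [0.4621 0.2639 0.2009] 
R [[0.939, 0.0, -0.345], [0.345, 0.0, 0.939], [0.0, -1.0, 0.0]] w 0.0491 F [ 0.8  0.5 -2.6] q [ 0.42 -0.04  1.72  0.    1.46 -1.5 ]
turn(units) [-0.001  0.025  0.002]  shift before-turn axes [-192.8    0.8 -402. ]  after-turn axes [-191.4    0.9 -402.7]
```

Emit:
carry_out:
  plan:
    - {"rx": 0, "ry": 0, "rz": 0, "x": -24, "y": 0, "z": -50, "hand": 0}
    - {"rx": 0, "ry": 0, "rz": 0, "x": -24, "y": 0, "z": -50, "hand": 0}
    - {"rx": 0, "ry": 0, "rz": 0, "x": -24, "y": 0, "z": -50, "hand": 0}
    - {"rx": 0, "ry": 0, "rz": 0, "x": -24, "y": 0, "z": -50, "hand": 0}
    - {"rx": 0, "ry": 0, "rz": 0, "x": -24, "y": 0, "z": -50, "hand": 0}
    - {"rx": 0, "ry": 0, "rz": 0, "x": -24, "y": 0, "z": -50, "hand": 0}
    - {"rx": 0, "ry": 0, "rz": 0, "x": -24, "y": 0, "z": -50, "hand": 0}
    - {"rx": 0, "ry": 0, "rz": 0, "x": -24, "y": 0, "z": -50, "hand": 0}
    - {"rx": 0, "ry": 0, "rz": 0, "x": 0, "y": 0, "z": 0, "hand": 0}
    - {"rx": 0, "ry": 0, "rz": 0, "x": 0, "y": 0, "z": 0, "hand": 0}

```text
t: 29.45
ee_pos: [0.4181, -0.1772, 0.2001]
tcp_rot: [-0.696, -0.122, 0.122, 0.697]
force: [0.5, -0.6, -2.8]
gripper_width: 0.0489
```

```bash
python3 - <<'E'
from h import *
st(); c=wristcam(); save(corners(c),'w20'); slot(1,1,.12,C=(.510,-.318))
E
```

```text
t 29.45 pos [ 0.4181 -0.1772  0.2001] 
R [[0.941, -0.001, -0.34], [0.34, 0.001, 0.941], [-0.0, -1.0, 0.001]] w 0.0489 F [ 0.5 -0.6 -2.8] q [-0.51 -0.26  1.92  0.    1.48 -2.43]
slot 1 1 [ 0.525353   -0.26747985]
turn(units) [-0.008 -0.058 -0.002]  shift before-turn axes [  69.7   80.1 -121.9]  after-turn axes [  68.7   80.2 -122.4]
```

View pics/w20.png

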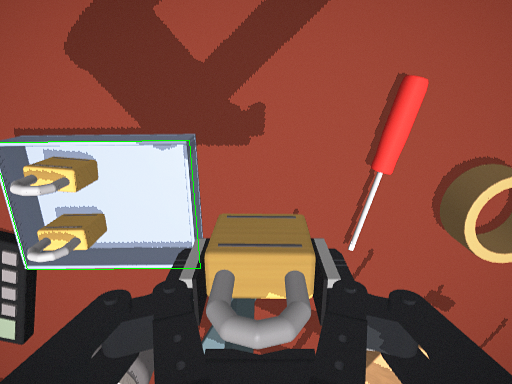

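Emit:
carry_out:
  plan:
    - {"rx": 0, "ry": -0.06, "rz": 0, "x": 23, "y": 0, "z": -41, "hand": 0}
    - {"rx": 0, "ry": 0, "rz": 0, "x": 23, "y": 10, "z": -41, "hand": 0}
    - {"rx": 0, "ry": 0, "rz": 0, "x": 23, "y": 25, "z": -40, "hand": 0}
    - {"rx": 0, "ry": 0, "rz": 0, "x": 0, "y": 45, "z": 0, "hand": 0}
    - {"rx": 0, "ry": 0, "rz": 0, "x": 0, "y": 0, "z": 0, "hand": 0}
    - {"rx": 0, "ry": 0, "rz": 0, "x": 0, "y": 0, "z": 0, "hand": 0}

```text
t: 30.25
ee_pos: [0.5262, -0.2674, 0.1222]
tcp_rot: [0.696, 0.126, -0.126, -0.696]
force: [0.1, 0.3, -2.2]
gripper_width: 0.049
```

```bash
python3 - <<'E'
from h import *
st(); c=wristcam(); save(corners(c,C=(.510,-.318)),'w21'); slot(1,1,.0267,C=(.510,-.318))
E
```

```text
t 30.25 pos [ 0.5262 -0.2674  0.1222] 
R [[0.937, 0.001, -0.35], [0.35, -0.0, 0.937], [0.001, -1.0, -0.001]] w 0.049 F [ 0.1  0.3 -2.2] q [-0.56  0.18  1.64  0.    1.32 -2.49]
slot 1 1 [ 0.525353   -0.26747985]
turn(units) [0.017 0.009 0.014]  shift before-turn axes [-1.3 96.6  1.3]  after-turn axes [-1.2 96.6  1. ]
```

View pics/w21.png

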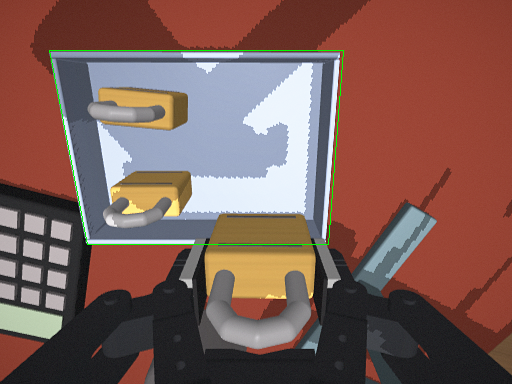

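Emit:
carry_out:
  plan:
    - {"rx": 0, "ry": 0, "rz": 0, "x": -1, "y": 30, "z": 0, "hand": 0}
    - {"rx": 0, "ry": 0, "rz": 0, "x": 0, "y": 30, "z": 0, "hand": 0}
    - {"rx": 0, "ry": 0, "rz": 0, "x": 0, "y": 20, "z": 0, "hand": 0}
    - {"rx": 0, "ry": 0, "rz": 0, "x": 0, "y": 8, "z": 0, "hand": 0}
    - {"rx": 0, "ry": 0, "rz": 0, "x": 0, "y": 3, "z": 0, "hand": 0}
    - {"rx": 0, "ry": 0, "rz": 0, "x": 0, "y": 2, "z": 0, "hand": 0}
    - {"rx": 0, "ry": 0, "rz": 0, "x": 0, "y": 2, "z": 0, "hand": 0}
    - {"rx": 0, "ry": 0, "rz": 0, "x": 0, "y": 0, "z": 0, "hand": 0}

```text
t: 31.3
ee_pos: [0.5256, -0.2693, 0.028]
tcp_rot: [0.696, 0.126, -0.125, -0.696]
force: [-5.4, 3.1, 9.8]
gripper_width: 0.0491
```

Emit:
carry_out:
  plan:
    - {"rx": 0, "ry": 0, "rz": 0, "x": 0, "y": -2, "z": 0, "hand": 0.72}
    - {"rx": 0, "ry": 0, "rz": 0, "x": 0, "y": 0, "z": 0, "hand": 0.72}
    - {"rx": 0, "ry": 0, "rz": 0, "x": 0, "y": 0, "z": 0, "hand": 0.72}
    - {"rx": 0, "ry": 0, "rz": 0, "x": 0, "y": -20, "z": 0, "hand": 0.72}
    - {"rx": 0, "ry": 0, "rz": 0, "x": 0, "y": -40, "z": 0, "hand": 0.72}
    - {"rx": 0, "ry": 0, "rz": 0, "x": 0, "y": -50, "z": 0, "hand": 0.72}
    - {"rx": 0, "ry": 0, "rz": 0, "x": 0, "y": -60, "z": 0, "hand": 1}
    - {"rx": 0, "ry": 0, "rz": 0, "x": 0, "y": -50, "z": 0, "hand": 1}
    - {"rx": 0, "ry": 0, "rz": 0, "x": 0, "y": 0, "z": 0, "hand": 1}

```text
t: 32.42
ee_pos: [0.5273, -0.2703, 0.2558]
tcp_rot: [0.699, 0.128, -0.122, -0.693]
force: [0.2, -0.0, -0.5]
gripper_width: 0.0854
```

```bash
python3 - <<'E'
from h import *
st(); c=wristcam(); save(corners(c),'w22'); p=MID+2*STEP
go([*p,.25],-8.85)
E
```

```text
t 32.42 pos [ 0.5273 -0.2703  0.2558] 
R [[0.937, 0.01, -0.348], [0.349, -0.006, 0.937], [0.007, -1.0, -0.009]] w 0.0854 F [ 0.2 -0.  -0.5] q [-0.56  0.09  1.49  0.    1.55 -2.49]
turn(units) [0.031 3.656 0.04 ]  shift before-turn axes [2.489e+02 2.000e-01 5.770e+02]  after-turn axes [-64.7   2.3 625. ]
```

View pics/w22.png

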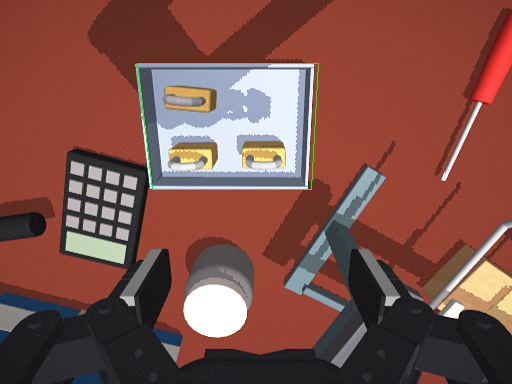

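Emit:
carry_out:
  plan:
    - {"rx": 0, "ry": 0.92, "rz": 0, "x": 0, "y": 0, "z": 0, "hand": 1}
    - {"rx": 0, "ry": 0.92, "rz": 0, "x": 0, "y": 0, "z": 0, "hand": 1}
    - {"rx": 0, "ry": 0.92, "rz": 0, "x": 0, "y": 0, "z": 0, "hand": 1}
    - {"rx": 0, "ry": 0.9, "rz": 0, "x": 0, "y": 0, "z": 0, "hand": 1}
    - {"rx": 0, "ry": 0, "rz": 0, "x": -6, "y": 0, "z": 58, "hand": 1}
    - {"rx": 0, "ry": 0, "rz": 0, "x": -6, "y": 0, "z": 58, "hand": 1}
    - {"rx": 0, "ry": 0, "rz": 0, "x": -6, "y": 0, "z": 58, "hand": 1}
    - {"rx": 0, "ry": 0, "rz": 0, "x": -6, "y": 0, "z": 58, "hand": 1}
    - {"rx": 0, "ry": 0, "rz": 0, "x": -6, "y": 0, "z": 58, "hand": 1}
    - {"rx": 0, "ry": 0, "rz": 0, "x": -6, "y": 0, "z": 58, "hand": 1}

```text
t: 33.72
ee_pos: [0.5419, 0.0824, 0.2467]
tcp_rot: [0.705, -0.055, 0.054, -0.705]
force: [1.5, -0.7, -0.6]
gripper_width: 0.0857
```

Emit:
carry_out:
  plan:
    - {"rx": 0, "ry": 0, "rz": 0, "x": -6, "y": 0, "z": 58, "hand": 1}
    - {"rx": 0, "ry": 0, "rz": 0, "x": -6, "y": 0, "z": 58, "hand": 1}
    - {"rx": 0, "ry": 0, "rz": 0, "x": -6, "y": 0, "z": 58, "hand": 1}
    - {"rx": 0, "ry": 0, "rz": 0, "x": -6, "y": 0, "z": 58, "hand": 1}
    - {"rx": 0, "ry": 0, "rz": 0, "x": -5, "y": 0, "z": 45, "hand": 1}
    - {"rx": 0, "ry": 0, "rz": 0, "x": 0, "y": 0, "z": 0, "hand": 1}
    - {"rx": 0, "ry": 0, "rz": 0, "x": 0, "y": 0, "z": 0, "hand": 1}

```text
t: 34.6
ee_pos: [0.5564, 0.3583, 0.2465]
tcp_rot: [0.706, -0.055, 0.054, -0.704]
force: [0.5, -0.1, -0.1]
gripper_width: 0.0855
```

```bash
python3 - <<'E'
from h import *
st(); c=wristcam(); save(c['image'],'w23'); p=MID+2*STEP
go([*p,.113],-8.85); print(proj(c,[*p,.172]))
E
```

```text
t 34.6 pos [0.5564 0.3583 0.2465] 
R [[0.988, -0.002, 0.154], [-0.154, -0.002, 0.988], [-0.002, -1.0, -0.002]] w 0.0855 F [ 0.5 -0.1 -0.1] q [ 0.49  0.29  1.27 -0.    1.58 -0.92]
turn(units) [ 0.01  -0.008 -0.008]  shift before-turn axes [  1.7 133.9   0.6]  after-turn axes [  1.5 133.9   0.4]
[260.34667195 203.14794555]
```

View pics/w23.png

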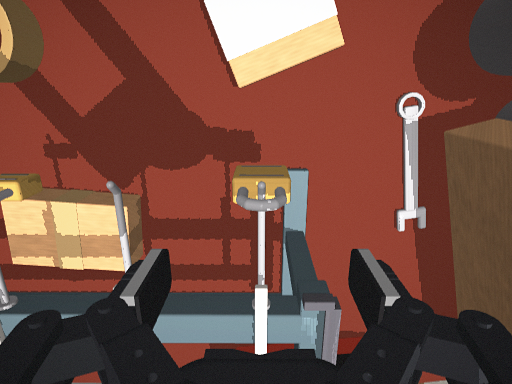

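Emit:
carry_out:
  plan:
    - {"rx": 0, "ry": 0, "rz": 0, "x": 1.5, "y": 23, "z": 1, "hand": 1}
    - {"rx": 0, "ry": 0, "rz": 0, "x": 0, "y": 30, "z": 0, "hand": 1}
    - {"rx": 0, "ry": 0, "rz": 0, "x": 0, "y": 30, "z": 0, "hand": 1}
    - {"rx": 0, "ry": 0, "rz": 0, "x": 0, "y": 30, "z": 0, "hand": 1}
    - {"rx": 0, "ry": 0, "rz": 0, "x": 0, "y": 20, "z": 0, "hand": 1}
    - {"rx": 0, "ry": 0, "rz": 0, "x": 0, "y": 0, "z": 0, "hand": 1}
    - {"rx": 0, "ry": 0, "rz": 0, "x": 0, "y": 0, "z": 0, "hand": 0}
    - {"rx": 0, "ry": 0, "rz": 0, "x": 0, "y": 0, "z": 0, "hand": 0}
    - {"rx": 0, "ry": 0, "rz": 0, "x": 0, "y": 0, "z": 0, "hand": 0}
    - {"rx": 0, "ry": 0, "rz": 0, "x": 0, "y": 0, "z": 0, "hand": 0}

```text
t: 35.9
ee_pos: [0.5598, 0.36, 0.1168]
tcp_rot: [-0.704, 0.054, -0.056, 0.705]
force: [-0.4, -2.1, 6.3]
gripper_width: 0.0491
```

```bash
python3 - <<'E'
from h import *
st(); c=wristcam(); save(c['image'],'w24')
E
```

```text
t 35.9 pos [0.5598 0.36   0.1168] 
R [[0.988, 0.003, 0.154], [-0.154, 0.001, 0.988], [0.003, -1.0, 0.002]] w 0.0491 F [-0.4 -2.1  6.3] q [ 0.49  0.38  1.41 -0.    1.35 -0.92]
```

View pics/w24.png

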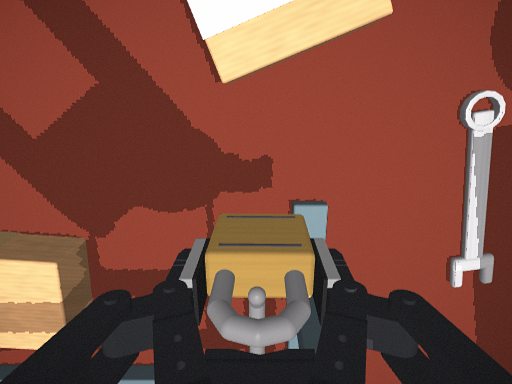

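Emit:
carry_out:
  plan:
    - {"rx": 0, "ry": 0, "rz": 0, "x": 0, "y": -8, "z": 0, "hand": 0}
    - {"rx": 0, "ry": 0, "rz": 0, "x": 0, "y": -9, "z": 0, "hand": 0}
    - {"rx": 0, "ry": 0, "rz": 0, "x": 0, "y": 0, "z": 0, "hand": 0}

```text
t: 36.33
ee_pos: [0.5591, 0.3599, 0.1329]
tcp_rot: [-0.705, 0.054, -0.055, 0.705]
force: [0.7, 0.0, -4.0]
gripper_width: 0.0493
```

Emit:
carry_out:
  plan:
    - {"rx": 0, "ry": 0, "rz": 0, "x": -15, "y": 0, "z": 0, "hand": 0}
    - {"rx": 0, "ry": 0, "rz": 0, "x": -25, "y": 0, "z": 0, "hand": 0}
    - {"rx": 0, "ry": 0, "rz": 0, "x": -40, "y": 0, "z": 0, "hand": 0}
    - {"rx": 0, "ry": -0.6, "rz": 0, "x": 0, "y": -35, "z": 0, "hand": 0}
    - {"rx": 0, "ry": -1, "rz": 0, "x": 0, "y": -35, "z": 0, "hand": 0}
    - {"rx": 0, "ry": -1, "rz": 0, "x": 0, "y": 0, "z": 0, "hand": 0}
    - {"rx": 0, "ry": -1, "rz": 0, "x": 0, "y": 0, "z": 0, "hand": 0}

```text
t: 37.2
ee_pos: [0.4787, 0.3721, 0.202]
tcp_rot: [-0.696, -0.124, 0.124, 0.696]
force: [-1.3, 0.3, -4.1]
gripper_width: 0.0486
```

```bash
python3 - <<'E'
from h import *
st(); go([.42,-.18,.2],20)
E
```

```text
t 37.2 pos [0.4787 0.3721 0.202 ] 
R [[0.938, 0.0, -0.345], [0.345, 0.0, 0.938], [0.0, -1.0, 0.0]] w 0.0486 F [-1.3  0.3 -4.1] q [ 0.58  0.16  1.51  0.    1.47 -1.35]
turn(units) [-0.002  0.026  0.002]  shift before-turn axes [-245.8    1.8 -497.9]  after-turn axes [-244.     2.  -498.8]
```

Emit:
carry_out:
  plan:
    - {"rx": 0, "ry": 0, "rz": 0, "x": -26, "y": 0, "z": -52, "hand": 0}
    - {"rx": 0, "ry": 0, "rz": 0, "x": -26, "y": 0, "z": -52, "hand": 0}
    - {"rx": 0, "ry": 0, "rz": 0, "x": -26, "y": 0, "z": -52, "hand": 0}
    - {"rx": 0, "ry": 0, "rz": 0, "x": -26, "y": 0, "z": -52, "hand": 0}
    - {"rx": 0, "ry": 0, "rz": 0, "x": -26, "y": 0, "z": -52, "hand": 0}
    - {"rx": 0, "ry": 0, "rz": 0, "x": -26, "y": 0, "z": -52, "hand": 0}
    - {"rx": 0, "ry": 0, "rz": 0, "x": -26, "y": 0, "z": -52, "hand": 0}
    - {"rx": 0, "ry": 0, "rz": 0, "x": -26, "y": 0, "z": -52, "hand": 0}
    - {"rx": 0, "ry": 0, "rz": 0, "x": -26, "y": 0, "z": -52, "hand": 0}
    - {"rx": 0, "ry": 0, "rz": 0, "x": -10, "y": 0, "z": -30, "hand": 0}

```text
t: 38.45
ee_pos: [0.4185, -0.1812, 0.2013]
tcp_rot: [0.697, 0.121, -0.122, -0.697]
force: [0.2, 0.5, -3.5]
gripper_width: 0.0486
```

Emit:
carry_out:
  plan:
    - {"rx": 0, "ry": 0, "rz": 0, "x": 0, "y": 0, "z": 0, "hand": 0}
    - {"rx": 0, "ry": 0, "rz": 0, "x": 0, "y": 0, "z": 0, "hand": 0}

```text
t: 38.7
ee_pos: [0.4193, -0.1785, 0.2012]
tcp_rot: [-0.696, -0.122, 0.122, 0.697]
force: [-0.0, 0.5, -2.8]
gripper_width: 0.0488
```

```bash
python3 - <<'E'
from h import *
st(); c=wristcam(); save(corners(c,C=(.510,-.318)),'w25'); slot(-1,1,.12,C=(.510,-.318))
E
```

```text
t 38.7 pos [ 0.4193 -0.1785  0.2012] 
R [[0.94, -0.001, -0.341], [0.341, 0.001, 0.94], [-0.0, -1.0, 0.001]] w 0.0488 F [-0.   0.5 -2.8] q [-0.52 -0.25  1.91  0.    1.49 -2.43]
slot -1 1 [ 0.46536695 -0.28978846]
turn(units) [-0.006 -0.055 -0.001]  shift before-turn axes [   5.    81.2 -120.5]  after-turn axes [   4.1   81.3 -120.5]
```

View pics/w25.png

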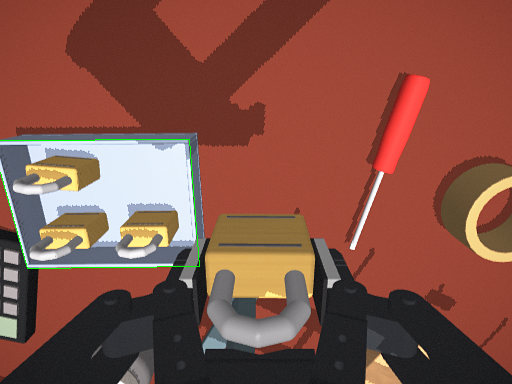

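Emit:
carry_out:
  plan:
    - {"rx": 0, "ry": -0.05, "rz": 0, "x": 1, "y": 0, "z": -40, "hand": 0}
    - {"rx": 0, "ry": 0, "rz": 0, "x": 1.5, "y": 0, "z": -40, "hand": 0}
    - {"rx": 0, "ry": 0, "rz": 0, "x": 2, "y": 20, "z": -40, "hand": 0}
    - {"rx": 0, "ry": 0, "rz": 0, "x": 0, "y": 30, "z": 0, "hand": 0}
    - {"rx": 0, "ry": 0, "rz": 0, "x": 0, "y": 30, "z": 0, "hand": 0}
    - {"rx": 0, "ry": 0, "rz": 0, "x": 0, "y": 0, "z": 0, "hand": 0}
    - {"rx": 0, "ry": 0, "rz": 0, "x": 0, "y": 0, "z": 0, "hand": 0}

```text
t: 39.62
ee_pos: [0.4662, -0.29, 0.123]
tcp_rot: [0.696, 0.125, -0.125, -0.696]
force: [0.3, -0.2, -3.2]
gripper_width: 0.049
```

```bash
python3 - <<'E'
from h import *
st(); c=wristcam(); save(corners(c,C=(.510,-.317)),'w26'); slot(-1,1,.0267,C=(.510,-.318))
E
```

```text
t 39.62 pos [ 0.4662 -0.29    0.123 ] 
R [[0.937, 0.001, -0.348], [0.348, -0.001, 0.937], [0.001, -1.0, -0.001]] w 0.049 F [ 0.3 -0.2 -3.2] q [-0.65  0.07  1.75  0.    1.32 -2.58]
slot -1 1 [ 0.46536695 -0.28978846]
turn(units) [ 0.016 -0.003  0.01 ]  shift before-turn axes [-1.  96.9  1.3]  after-turn axes [-0.9 96.9  1.1]
```

View pics/w26.png

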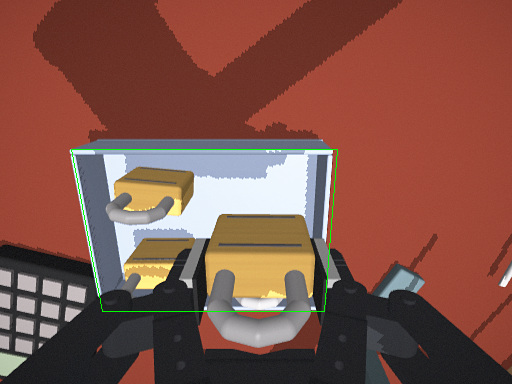

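Emit:
carry_out:
  plan:
    - {"rx": 0, "ry": 0, "rz": 0, "x": -1, "y": 30, "z": 0, "hand": 0}
    - {"rx": 0, "ry": 0, "rz": 0, "x": 0, "y": 30, "z": 0, "hand": 0}
    - {"rx": 0, "ry": 0, "rz": 0, "x": 0, "y": 20, "z": 0, "hand": 0}
    - {"rx": 0, "ry": 0, "rz": 0, "x": 0, "y": 8, "z": 0, "hand": 0}
    - {"rx": 0, "ry": 0, "rz": 0, "x": 0, "y": 3, "z": 0, "hand": 0}
    - {"rx": 0, "ry": 0, "rz": 0, "x": 0, "y": 2, "z": 0, "hand": 0}
    - {"rx": 0, "ry": 0, "rz": 0, "x": 0, "y": 1.5, "z": 0, "hand": 0}
    - {"rx": 0, "ry": 0, "rz": 0, "x": 0, "y": 0, "z": 0, "hand": 0}

```text
t: 40.67
ee_pos: [0.4654, -0.2914, 0.0291]
tcp_rot: [0.697, 0.125, -0.124, -0.696]
force: [-2.9, 2.7, 6.6]
gripper_width: 0.0486
```

Emit:
carry_out:
  plan:
    - {"rx": 0, "ry": 0, "rz": 0, "x": 0, "y": -1, "z": 0, "hand": 0.72}
    - {"rx": 0, "ry": 0, "rz": 0, "x": 0, "y": 0, "z": 0, "hand": 0.72}
    - {"rx": 0, "ry": 0, "rz": 0, "x": 0, "y": 0, "z": 0, "hand": 0.72}
    - {"rx": 0, "ry": 0, "rz": 0, "x": 0, "y": -20, "z": 0, "hand": 0.72}
    - {"rx": 0, "ry": 0, "rz": 0, "x": 0, "y": -40, "z": 0, "hand": 0.72}
    - {"rx": 0, "ry": 0, "rz": 0, "x": 0, "y": -50, "z": 0, "hand": 0.72}
    - {"rx": 0, "ry": 0, "rz": 0, "x": 0, "y": -60, "z": 0, "hand": 1}
    - {"rx": 0, "ry": 0, "rz": 0, "x": 0, "y": -60, "z": 0, "hand": 1}
    - {"rx": 0, "ry": 0, "rz": 0, "x": 0, "y": 0, "z": 0, "hand": 1}

```text
t: 41.8
ee_pos: [0.467, -0.2928, 0.2653]
tcp_rot: [0.699, 0.127, -0.122, -0.693]
force: [0.3, 1.1, -0.5]
gripper_width: 0.0849
```

```bash
python3 - <<'E'
from h import *
st(); c=wristcam(); save(corners(c),'w27')
go([.62,.12,.33],-8.85)
E
```

```text
t 41.8 pos [ 0.467  -0.2928  0.2653] 
R [[0.938, 0.009, -0.347], [0.347, -0.007, 0.938], [0.006, -1.0, -0.01]] w 0.0849 F [ 0.3  1.1 -0.5] q [-0.65 -0.02  1.59 -0.    1.57 -2.58]
turn(units) [0.031 3.645 0.033]  shift before-turn axes [287.8 -69.2 332.5]  after-turn axes [ 88.9 -68.4 430.8]
```

View pics/w27.png

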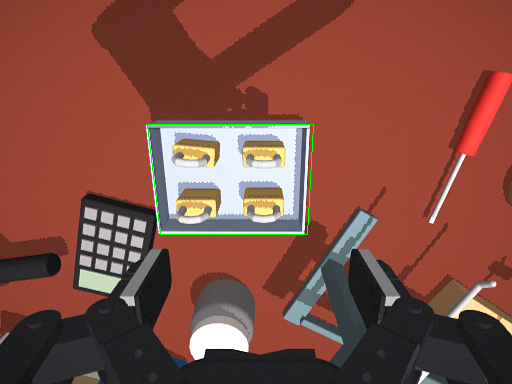

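Emit:
carry_out:
  plan:
    - {"rx": 0, "ry": 0.92, "rz": 0, "x": 0, "y": -35, "z": 0, "hand": 1}
    - {"rx": 0, "ry": 0.92, "rz": 0, "x": 0, "y": -34, "z": 0, "hand": 1}
    - {"rx": 0, "ry": 0.9, "rz": 0, "x": 0, "y": 0, "z": 0, "hand": 1}
    - {"rx": 0, "ry": 0.9, "rz": 0, "x": 0, "y": 0, "z": 0, "hand": 1}
    - {"rx": 0, "ry": 0, "rz": 0, "x": 11, "y": 0, "z": 54, "hand": 1}
    - {"rx": 0, "ry": 0, "rz": 0, "x": 11, "y": 0, "z": 54, "hand": 1}
    - {"rx": 0, "ry": 0, "rz": 0, "x": 11, "y": 0, "z": 54, "hand": 1}
    - {"rx": 0, "ry": 0, "rz": 0, "x": 11, "y": 0, "z": 54, "hand": 1}
    - {"rx": 0, "ry": 0, "rz": 0, "x": 11, "y": 0, "z": 54, "hand": 1}
    - {"rx": 0, "ry": 0, "rz": 0, "x": 11, "y": 0, "z": 54, "hand": 1}

```text
t: 43.1
ee_pos: [0.5791, 0.021, 0.325]
tcp_rot: [0.705, -0.055, 0.053, -0.705]
force: [0.6, -0.8, 0.1]
gripper_width: 0.0854
```

Emit:
carry_out:
  plan:
    - {"rx": 0, "ry": 0, "rz": 0, "x": 11, "y": 0, "z": 54, "hand": 1}
    - {"rx": 0, "ry": 0, "rz": 0, "x": 11, "y": 0, "z": 54, "hand": 1}
    - {"rx": 0, "ry": 0, "rz": 0, "x": 0, "y": 0, "z": 0, "hand": 1}
    - {"rx": 0, "ry": 0, "rz": 0, "x": 0, "y": 0, "z": 0, "hand": 1}

```text
t: 43.6
ee_pos: [0.617, 0.1225, 0.3252]
tcp_rot: [0.705, -0.055, 0.053, -0.705]
force: [0.6, -0.6, -0.5]
gripper_width: 0.0853
```

```bash
python3 - <<'E'
from h import *
st(); c=wristcam(); save(c['image'],'w28')
p=[.7027,.1135]; print(proj(c,[*p,.228])); go([*p,.197],-8.85)
E
```

```text
t 43.6 pos [0.617  0.1225 0.3252] 
R [[0.988, -0.003, 0.152], [-0.152, -0.001, 0.988], [-0.003, -1.0, -0.001]] w 0.0853 F [ 0.6 -0.6 -0.5] q [ 0.11  0.19  1.25 -0.    1.7  -1.3 ]
[264.91914718 281.92161955]
turn(units) [ 0.007  0.002 -0.014]  shift before-turn axes [ 86.1 128.7   5.1]  after-turn axes [ 85.8 128.8   5. ]
```

View pics/w28.png

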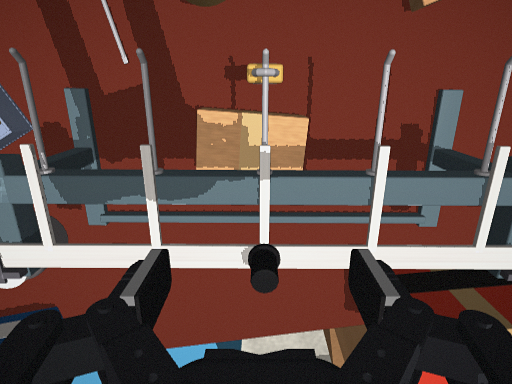

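Emit:
carry_out:
  plan:
    - {"rx": 0, "ry": 0, "rz": 0, "x": 43, "y": 0, "z": 2, "hand": 1}
    - {"rx": 0, "ry": 0, "rz": 0, "x": 43, "y": 15, "z": 2, "hand": 1}
    - {"rx": 0, "ry": 0, "rz": 0, "x": 0, "y": 40, "z": 0, "hand": 1}
    - {"rx": 0, "ry": 0, "rz": 0, "x": 0, "y": 40, "z": 0, "hand": 1}
    - {"rx": 0, "ry": 0, "rz": 0, "x": 0, "y": 27, "z": 0, "hand": 1}
    - {"rx": 0, "ry": 0, "rz": 0, "x": 0, "y": 0, "z": 0, "hand": 1}
    - {"rx": 0, "ry": 0, "rz": 0, "x": 0, "y": 0, "z": 0, "hand": 1}

```text
t: 44.52
ee_pos: [0.7037, 0.1124, 0.207]
tcp_rot: [-0.705, 0.054, -0.055, 0.705]
force: [-0.6, -0.4, 1.6]
gripper_width: 0.0853
```

```bash
python3 - <<'E'
from h import *
st(); c=wristcam(); save(c['image'],'w29')
p=[.7027,.1135];  go([*p,.199],-8.85)
E
```

```text
t 44.52 pos [0.7037 0.1124 0.207 ] 
R [[0.988, 0.002, 0.154], [-0.154, 0.0, 0.988], [0.002, -1.0, 0.0]] w 0.0853 F [-0.6 -0.4  1.6] q [ 0.09  0.45  1.16 -0.    1.54 -1.33]
turn(units) [-0.005 -0.001  0.024]  shift before-turn axes [-1.6  8.8  0.6]  after-turn axes [-1.6  8.9  0.6]
```

View pics/w29.png

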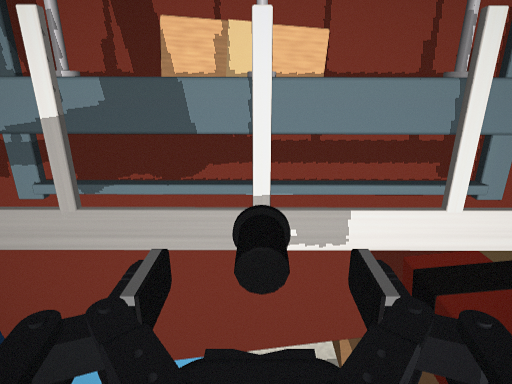

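Emit:
carry_out:
  plan:
    - {"rx": 0, "ry": 0, "rz": 0, "x": -1.5, "y": 5, "z": 0, "hand": 1}
    - {"rx": 0, "ry": 0, "rz": 0, "x": 0, "y": 0, "z": 0, "hand": 0}
    - {"rx": 0, "ry": 0, "rz": 0, "x": 0, "y": 0, "z": 0, "hand": 0}
    - {"rx": 0, "ry": 0, "rz": 0, "x": 0, "y": 0, "z": 0, "hand": 0}
    - {"rx": 0, "ry": 0, "rz": 0, "x": 0, "y": 0, "z": 0, "hand": 0}
    - {"rx": 0, "ry": 0, "rz": 0, "x": -15, "y": 0, "z": 0, "hand": 0}
    - {"rx": 0, "ry": 0, "rz": 0, "x": -20, "y": 0, "z": 0, "hand": 0}
    - {"rx": 0, "ry": 0, "rz": 0, "x": -20, "y": 0, "z": 0, "hand": 0}
    - {"rx": 0, "ry": 0, "rz": 0, "x": -15, "y": 0, "z": 0, "hand": 0}
    - {"rx": 0, "ry": 0, "rz": 0, "x": -5, "y": 0, "z": 0, "hand": 0}

```text
t: 45.82
ee_pos: [0.6276, 0.1254, 0.2006]
tcp_rot: [-0.705, 0.054, -0.055, 0.705]
force: [4.2, 1.9, 0.0]
gripper_width: 0.0242
```

Emit:
carry_out:
  plan:
    - {"rx": 0, "ry": 0, "rz": 0, "x": -3, "y": 0, "z": 0, "hand": 0}
    - {"rx": 0, "ry": 0, "rz": 0, "x": -3, "y": 0, "z": 0, "hand": 0}
    - {"rx": 0, "ry": 0, "rz": 0, "x": -2, "y": 0, "z": 0, "hand": 0}
    - {"rx": 0, "ry": 0, "rz": 0, "x": 0, "y": 0, "z": 0, "hand": 0}

```text
t: 46.32
ee_pos: [0.6199, 0.1265, 0.2006]
tcp_rot: [-0.705, 0.054, -0.054, 0.705]
force: [2.6, 3.4, 1.6]
gripper_width: 0.0243
```

Emit:
carry_out:
  plan:
    - {"rx": 0, "ry": 0, "rz": 0, "x": -2, "y": 0, "z": 0, "hand": 0}
    - {"rx": 0, "ry": 0, "rz": 0, "x": -2, "y": 0, "z": 0, "hand": 0}
    - {"rx": 0, "ry": 0, "rz": 0, "x": 0, "y": 0, "z": 0, "hand": 0}

```text
t: 46.7
ee_pos: [0.6181, 0.1268, 0.2006]
tcp_rot: [-0.705, 0.052, -0.056, 0.705]
force: [16.7, 4.1, -3.8]
gripper_width: 0.0245
```

Emit:
carry_out:
  plan:
    - {"rx": 0, "ry": 0, "rz": 0, "x": -2, "y": 0, "z": 0, "hand": 0}
    - {"rx": 0, "ry": 0, "rz": 0, "x": 0, "y": 0, "z": 0, "hand": 0}

```text
t: 46.95
ee_pos: [0.6181, 0.1268, 0.2006]
tcp_rot: [-0.705, 0.051, -0.058, 0.705]
force: [27.5, 3.1, -10.7]
gripper_width: 0.0242
```

Emit:
carry_out:
  plan:
    - {"rx": 0, "ry": 0, "rz": 0, "x": 3, "y": 0, "z": 0, "hand": 0}
    - {"rx": 0, "ry": 0, "rz": 0, "x": 0, "y": 0, "z": 0, "hand": 1}
    - {"rx": 0, "ry": 0, "rz": 0, "x": 0, "y": 0, "z": 0, "hand": 1}
    - {"rx": 0, "ry": 0, "rz": 0, "x": 0, "y": 0, "z": 0, "hand": 1}
    - {"rx": 0, "ry": 0, "rz": 0, "x": 0, "y": 0, "z": 0, "hand": 1}
    - {"rx": 0, "ry": 0, "rz": 0, "x": 0, "y": -40, "z": 0, "hand": 1}
    - {"rx": 0, "ry": 0, "rz": 0, "x": 0, "y": -50, "z": 0, "hand": 1}
    - {"rx": 0, "ry": 0, "rz": 0, "x": -20, "y": -60, "z": 0, "hand": 1}
    - {"rx": 0, "ry": 0, "rz": 0, "x": -40, "y": 0, "z": 0, "hand": 1}
    - {"rx": 0, "ry": 0, "rz": 0, "x": 0, "y": 0, "z": 0, "hand": 1}

```text
t: 48.2
ee_pos: [0.5562, 0.1364, 0.351]
tcp_rot: [-0.705, 0.053, -0.055, 0.705]
force: [-0.2, -0.0, -0.4]
gripper_width: 0.0855
```

```bash
python3 - <<'E'
from h import *
st(); c=wristcam(); save(c['image'],'w30')
c2=cams.read_camera('top'); save(c2['image'],'top9'); c3=cams.read_camera('scene'); save(cv2.resize(c3['image'][130:290,140:350],None,fx=3.5,fy=3.5),'sc9')
for u,v in [(265,122)]: pass
P=MID+np.array([np.cos(np.radians(-8.85)),np.sin(np.radians(-8.85))])*-.021
print('expected tooth3 tip px',proj(c,[*P,.186]),'at 4mm open',proj(c,[*(P+[.004,-.0006]),.186]))
E
```

```text
t 48.2 pos [0.5562 0.1364 0.351 ] 
R [[0.988, 0.002, 0.152], [-0.152, 0.0, 0.988], [0.002, -1.0, 0.001]] w 0.0855 F [-0.2 -0.  -0.4] q [ 0.15  0.04  1.37  0.    1.73 -1.27]
expected tooth3 tip px [259.18243581 115.84530767] at 4mm open [259.20137669 120.12426617]
```

View pics/w30.png

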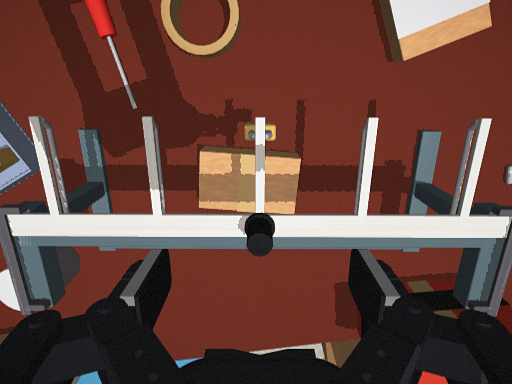

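View pics/sc9.png

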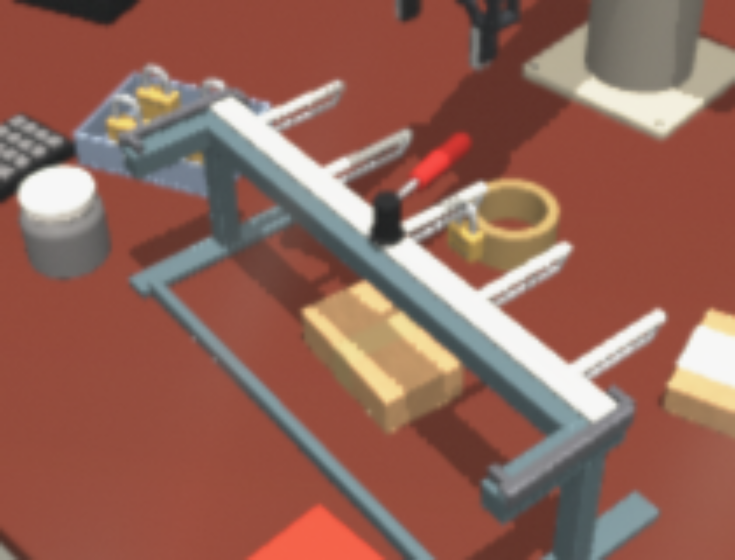

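View pics/top9.png

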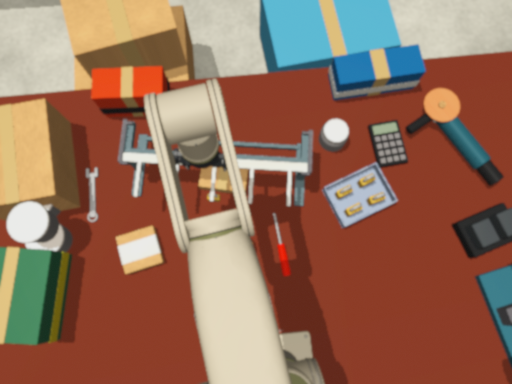

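```bash
python3 - <<'E'
from h import *
st(); print(r.sign_off())
E
```

```text
t 48.35 pos [0.5578 0.1358 0.3492] 
R [[0.988, -0.0, 0.153], [-0.153, -0.0, 0.988], [-0.0, -1.0, -0.0]] w 0.0848 F [-0.2 -0.6  0.1] q [ 0.15  0.04  1.37 -0.    1.73 -1.27]
the job is handed in; nothing more can be done
None
```

The job is handed in at about 48 s: all four large padlocks are standing in the tray, and the lock is back home. No verdict was reported.

- **Lock:** I slid it open until it stopped hard (24 N of resistance), then back until it stopped hard at the locked end (27 N). The measured travel between the stops was about 84 mm, against the 85 mm given. In the last wrist picture the teeth cover the hook tips. The middle tooth tip sits about 2 px, roughly 2 mm, from its predicted locked position, inside the 4 mm limit.
- **Padlocks:** I gripped each one by its sides, raised it about 16 mm, drew it off the hook and set it down until light contact before letting go. The last pictures show all four upright in a 2 × 2 grid inside the tray.
- **Everything else:** The small padlock still hangs on the middle hook. The other things on the counter look unmoved in the pictures, though I did not re-measure them. The gripper was clear of everything at hand-in.
- **Failed or disagreeing checks:** One tray detection came back false, so I dropped it and checked the tray outline in the wrist camera. That outline and my first tray position disagreed by about 2–5 mm, within the clearance left.

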